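# Refit the sander's drive pulleys and lock the guard

## Task

Refit the drive case of the bench sander: lift the cardboard shipping sleeve off its shaft and put it in the parts tray, and put every pulley lying on the bench onto a flatted shaft of its own, any shaft, hub upward with the D-bore matched to the flat, and fully home on the base plate. After that, swing the guard shut over them until it stops, and then turn its wing fastener clockwise a quarter turn until it drops into the locked position. Leave the spray can, the tape and the hammer where they are.

Things in the scene. Friction and masses are not known exactly. Their poses are not given: they have to be found in the camera images.
- pulley0: Aluminium toothed belt pulley, hub upward on the bench; may be absent. All pulleys are alike: toothed disc 76 mm across, 22 mm thick, on it a square hub 40 x 40 mm (total height 52 mm); about 0.25 kg. Origin at the centre of the underside; z up along the bore, x and y normal to the hub's faces. Hub: D-bore 26 mm across, its flat 7 mm from the axis on the +x side (marked by a brass dot on top).
- pulley1: Toothed pulley. Alike in all to the other pulleys; may be absent. Inside the disc the bore is a plain 32 mm round hole; the D begins 22 mm above the underside. A pulley goes down only if its x axis points the same way as the shaft's x axis, within about 5 degrees.
- pulley2: Toothed pulley. Alike in all to the other pulleys; may be absent. On the +x side the wall of the hub is 13 mm thick, on the other three sides 7 mm.
- pulley3: Toothed pulley. Alike in all to the other pulleys; may be absent.
- shaft0: Upright steel shaft of the drive case, 24 mm diameter, with one flat along its whole length, 6 mm from the axis, on its own +x side. It stands 56 mm above the case's base plate, the top 4 mm tapered. Origin on its axis at the top of the base plate, where a seated pulley's underside rests (12 mm above the bench); z up. The flat points anywhere; the shaft is stiff to turn (0.5 N m).
- shaft1: Flatted shaft just like shaft0 (same size, origin, axes). The four shafts stand in a zigzag, neighbours 91 mm apart.
- shaft2: Flatted shaft just like shaft0 (same size, origin, axes).
- shaft3: Flatted shaft just like shaft0 (same size, origin, axes).
- sleeve: Cardboard shipping sleeve, a tube 40 mm outside, 30 mm inside, 62 mm tall, 60 g, standing loosely over shaft1 on the base plate. Origin at the centre of its lower end; z along the tube.
- tray: Fixed open steel parts tray, 130 x 130 mm, 40 mm high, walls and floor 4 mm. Origin at the centre of its underside on the bench; z up, x and y along its sides.
- guard_pivot (a point): Point on the guard's vertical pivot axis, at its top face (86 mm above the bench), at the case's end near the robot; x points along the guard to its free end. The guard is a flat frame 6 mm thick, 330 mm long, 110 mm wide but only a 40 mm neck within 90 mm of the pivot; its underside is 80 mm above the bench, 12 mm above the shafts' tops, so it passes only over seated pulleys.
- guard_knob (a point): Black round knob on top of the guard, 26 mm diameter, 34 mm tall, 175 mm from the pivot axis; this point is on its axis, 12 mm below its top. The guard swings stiffly, about 3 N at the knob, and stays where it is left.
- guard (a joint): Angle of the guard, rad. 0: shut over the shafts, against its stop; grows as it swings open anticlockwise seen from above (towards +y), up to 1.9.
- latch_grip (a point): Quarter-turn fastener on the guard's free end, 275 mm from the pivot axis: an upright dark steel wing 62 mm long, 13 mm thick and 32 mm tall, its top about 48 mm above the guard's top face. This point is on its vertical axis, 12 mm below the wing's top; x runs along the wing.
- latch (a joint): Angle of the fastener, rad: 0 unlocked (wing along the guard); grows clockwise seen from above to a stop at 1.57 (wing across the guard). Takes under 0.3 N m. From about 1.3 rad on a spring pulls it by itself to about 1.53 and down into its locked detent; it may as well be turned on to the stop.
- latch_stem (a joint): Height of the fastener, m: about 0 while unlocked, falls to -0.004 as the fastener drops into its locked detent.
- spray_can: Red spray can, 66 mm across and 190 mm tall, standing; a bystander. Origin at the centre of its base.
- tape_roll: Blue roll of tape lying flat, 100 mm across, 25 mm high; a bystander. Origin at the centre of its underside.
- mallet: Hammer lying on the bench; a bystander. Origin under its handle.
Mind the look-alikes: they are no part of the job. What is shaped like the pulley2 but purple is not meant. Of the things that look like the tray, take the one that is nearest to the robot's base at the start.

How it is judged:
By the outcome, as a careful person would: the job done as asked, in the order asked, and still so for the second after the job is handed in, with the robot touching nothing.
Of pulley0, pulley1, pulley2, pulley3 only 3 to 4 are there at a start; the rules pass over those that are not, and their reading is None.
At some moment in a run one of pulley0, pulley1, pulley2, pulley3 may be knocked a few centimetres aside while the robot is not near it.
It also fails if it takes over 210 s, if anything falls off the work surface, if the arm or the gripper's body presses on something with over 40 N, if the wrist force passes 120 N, or if a joint passes its speed limit or range.

## Robot

A 6-joint arm with a two-finger parallel gripper is mounted at the origin on the work surface. World frame = base frame: x ahead of the robot, y to its left, z up, the work surface at z = 0. Lengths are in m, angles in rad, forces in N, time in s.
With the tool pointing down it reaches from about 0.35 to 0.95 m from the base axis. Payload 17.4 kg.
Tool frame: the origin (TCP) lies on the centre line of the jaws, within the pads' length; the fingertips stand 17 mm ahead of it and the grasp point (between the pads) lies 2 mm behind it; z points along the fingers, y is the line along which they close (so a half turn about z gives the same grasp; the last joint's range is limited). The gripper opens to 93 mm and grips with 3 to 60 N. Pads are 15 mm wide; open, the fingers measure 128 mm over their backs; the gripper's body (75 mm by 188 mm) begins 65 mm behind the grasp point.
Start: joints at [-1.353, 0.116, 1.442, -0, 1.584, -0.038], TCP at [0.171, -0.653, 0.236] pointing down, gripper open.
Joint ranges: [-2.83, 2.83], [-0.83, 2.19], [0.07, 2.5], [-1.14, 4.28], [0.01, 3], [-2.97, 2.97]. Speed limits (rad/s): [1.89, 1.89, 2.22, 3.14, 3.14, 3.14].

## Interface

Orientations are given as a rotation vector (axis times angle).
In Python, from cell import robot gives the robot as it stands. The module is installed in compiled form; this text tells all that it offers.
- The arm moves only by the shell command python3 -m inch 'ROWS'. ROWS is a JSON object of lists of equal length, an entry for each row: "slide": the shift along the tool's x, y, z in m, a list of three; "yaw": the turn about the tool's z in rad; "grip": the closure, from 0 (fully open) to 1 (shut). A call has 1 to 8 rows; each row shifts and turns the commanded pose from where the row before left it, along the tool's axes as they then stand; what a row does not reach is not made up. A row lasts 1/12 s, in which the tool goes at most 41.7 mm and 7.16 degrees, less where a joint would pass 70% of its speed; a pose out of reach is approached as far as the arm can. A call with a gripper value outside its range is refused whole. The fingers move at their own pace and stop on an object; the grip force is fixed at half the most. Time passes only in rows, so rows that do not move let the fingers close. It gives the time, the measured TCP pose, the force, the opening and the grip force at its end, in the units of the state.
- robot.get_obs(): the state, without advancing time (a new reading comes with each control period).
- robot.capture(name): name is "side" or "top"; returns the picture (480x640x3 uint8, red, green, blue); there is no depth.
- robot.camera_info(name): a dict with "fovy" (degrees; the focal length in pixels is half the picture's height over the tangent of half this angle, whatever the lens; pixels are square), "cx", "cy" (the principal point, pixels), "extrinsics" (4x4, takes a point from world to camera coordinates). Camera axes: x right, y up, looking along -z (the intrinsics and any distortion apply to the point x, -y, -z); pixel columns grow to the right and rows downward; lengths in m; the calibration is good to about 2 mm. A picture is of the moment at which its call begins. camera_info takes no time and is no camera call.
- robot.finish_job(): hands the job in; it is judged then, once.
The state is a dict: "time_s": time; "qpos": joint angles; "qvel": joint speeds; "joint_torque": joint torques, N m; "position": TCP position; "tcp_rot": TCP orientation; "wrist_force": force on the tool from outside, world axes, zero at the start; "wrist_torque": the same for the moment, N m; "grip_width": opening from 0.0 (shut) to 1.0 (fully open); "finger_force": force on a finger pad.
Only numpy, scipy, OpenCV 4.12 (cv2) and the standard library are available. Lean on these libraries where they do the work, as an engineer would, in place of code of your own. Each camera call takes 0.05 s, during which the arm holds its last target. There are 200 camera calls.

## Working session

There is one attempt and no reset: what is moved stays moved. The work goes in short steps, Python scripts to look and compute and a shell command to move; the robot and the scene stay as the last step left them, time stands still between calls to the robot, and variables do not carry over. Pictures are saved under pics/ and viewed, at most 14 in all, crops included, and the job is handed in when it is done.

```bash
mkdir -p pics
python3 - <<'E'
from cell import robot
import cv2,numpy as np
for n in("top","side"):
    im=robot.capture(n); cv2.imwrite(f"pics/{n}0.png",im[:,:,::-1]); print(n,{k:np.round(v,4).tolist() if not isinstance(v,str) else v for k,v in robot.camera_info(n).items()})
print(robot.get_obs())
E
```

```text
top {'fovy': 51.3965, 'cx': 313.6721, 'cy': 234.8776, 'extrinsics': [[-0.0158, -0.9994, 0.0299, 0.0653], [0.9959, -0.0131, 0.0893, -0.5554], [-0.0889, 0.0312, 0.9956, -1.0307], [0.0, 0.0, 0.0, 1.0]]}
side {'fovy': 44.0512, 'cx': 323.3852, 'cy': 242.346, 'extrinsics': [[-0.9332, -0.3588, 0.0208, 0.5277], [0.2482, -0.6015, 0.7593, -0.1678], [-0.2599, 0.7138, 0.6504, -1.3124], [0.0, 0.0, 0.0, 1.0]]}
{'time_s': 0.1, 'qpos': array([-1.35279059e+00,  1.16445075e-01,  1.44224857e+00,  2.02767489e-05,
        1.58399999e+00, -3.77865997e-02]), 'qvel': array([ 0.0012258 , -0.00190994, -0.00123751, -0.00131262,  0.00029908,
        0.0017055 ]), 'joint_torque': array([ 1.33995527e-03, -7.22898102e+01, -6.23865581e+01,  7.82264303e-02,
        2.27929320e-02, -7.74367049e-05]), 'position': array([ 0.17074916, -0.65285696,  0.23494312]), 'tcp_rot': array([-3.11484405e+00, -4.00563475e-01,  1.23863457e-04]), 'wrist_force': array([-0.20003949, -0.35833647,  0.33245753]), 'wrist_torque': array([ 0.00893313, -0.02327486,  0.03480307]), 'finger_force': 0.0, 'grip_width': 0.9977684094177783}
```

View pics/top0.png

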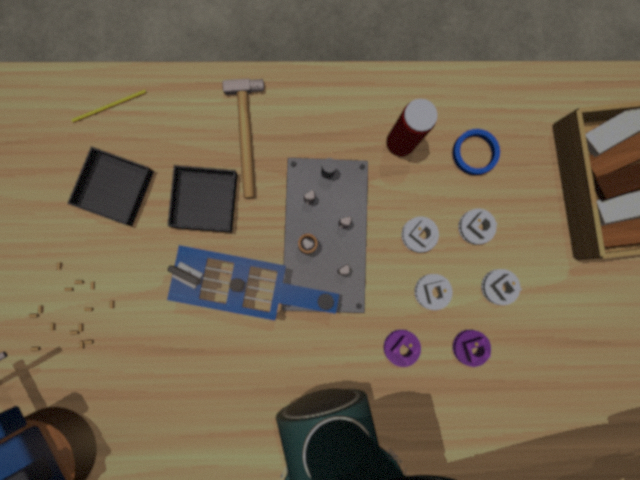

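View pics/side0.png

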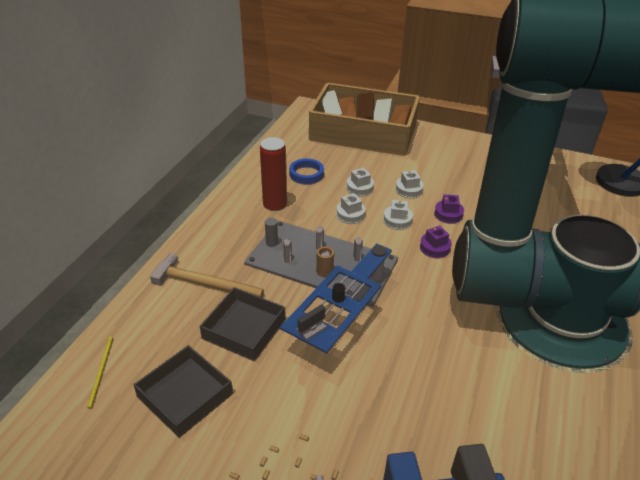

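Candidates:
- Pulleys, white: (421,234), (479,226), (434,292) and (501,287). The purple look-alikes at (402,348) and (472,348) are rejected.
- Trays: (203,199) and (112,187). (203,199) looks nearer the base, and I'll check that numerically.
- Sleeve: (308,243).

Next, close crops.

```bash
cat > h.py <<'E'
import numpy as np,cv2
from scipy.spatial.transform import Rotation as R
from cell import robot
def cam(n):
    i=robot.camera_info(n); f=240/np.tan(np.radians(i["fovy"])/2); return f,i["cx"],i["cy"],np.array(i["extrinsics"])
def unproj(n,u,v,z):
    f,cx,cy,E=cam(n); d=E[:3,:3].T@np.array([(u-cx)/f,-(v-cy)/f,-1]); o=-E[:3,:3].T@E[:3,3]
    return o+d*(z-o[2])/d[2]
def proj(n,p):
    f,cx,cy,E=cam(n); c=E[:3,:3]@np.asarray(p)+E[:3,3]; return np.array([cx+f*c[0]/-c[2],cy-f*c[1]/-c[2]])
def pose():
    o=robot.get_obs(); M=R.from_rotvec(o["tcp_rot"]).as_matrix(); return o["position"],M
def go(x,y,z,yaw=None):
    "deltas in tool axes; yaw = world heading (deg) of tool x; turn done last"
    p,M=pose(); s=M.T@(np.array([x,y,z])-p); h=np.degrees(np.arctan2(M[1,0],M[0,0]))
    print("slide",np.round(s,4),"heading",round(h,1),"" if yaw is None else "yaw %.4f rad (h %.1f)"%(-np.radians((yaw-h+90)%180-90),yaw))
def avg(n,k=6): return np.mean([robot.capture(n).astype(float) for _ in range(k)],0)[:,:,::-1]
E
python3 - <<'E'
from h import *
t=avg("top");s=avg("side");np.save("t.npy",t);np.save("s.npy",s)
def crop(im,x0,y0,x1,y1,k): 
    return np.clip(cv2.resize(im[y0:y1,x0:x1],None,fx=k,fy=k,interpolation=cv2.INTER_CUBIC),0,255).astype(np.uint8)
cv2.imwrite("pics/c1.png",crop(t,280,150,375,315,3.6))
cv2.imwrite("pics/c2.png",crop(t,400,205,525,315,6))
cv2.imwrite("pics/c3.png",crop(s,240,160,440,290,4))
print("base px",proj("top",[0,0,0]))
for u,v in[(203,199),(112,187)]: print(unproj("top",u,v,0.02), np.linalg.norm(unproj("top",u,v,0.02)[:2]))
E
```

```text
base px [345.26113917 503.64131613]
[0.63617312 0.29082385 0.02      ] 0.6994960701564573
[0.66391412 0.48216688 0.02      ] 0.8205284060953424
```

View pics/c1.png

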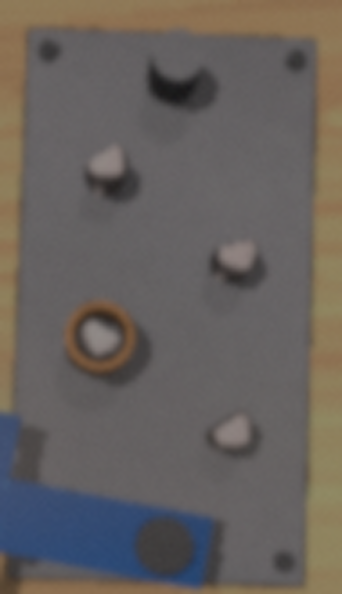

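View pics/c2.png

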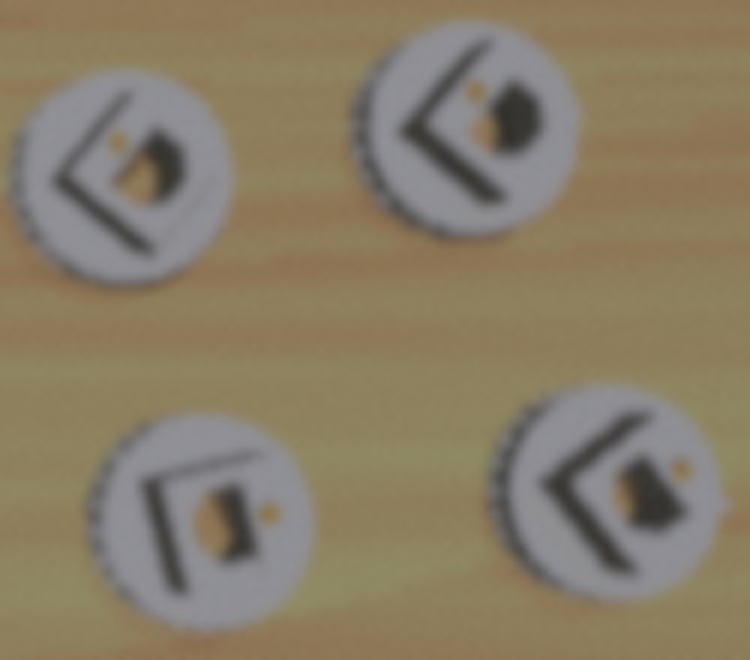

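View pics/c3.png

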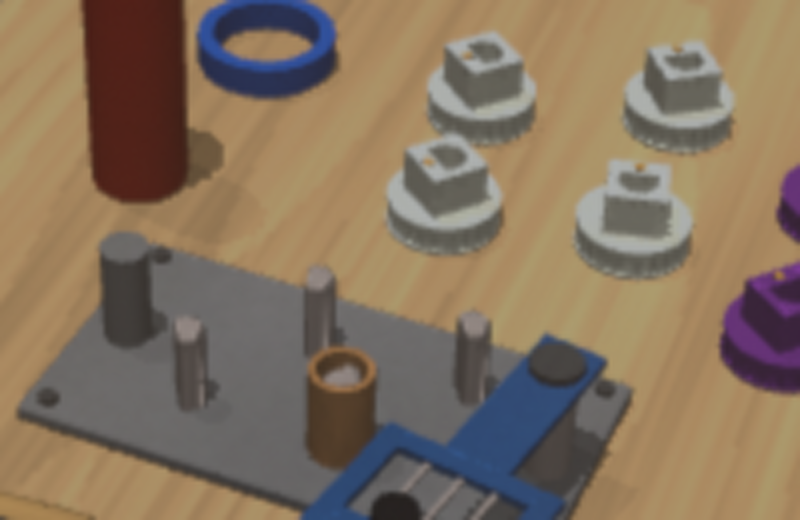

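The shafts stand at about (309,195), (346,221), (308,243, inside the sleeve) and (345,270). All four white pulleys show brass dots and bright hubs. The nearest tray is (203,199), at 0.70 m against 0.82 m for the other. Next I fit the shaft flats with a D-shaped model.

```bash
cat > fit.py <<'E'
from h import *
from scipy.optimize import minimize
def dshape(r,f,n=60):
    a=np.arccos(f/r); t=np.linspace(a,2*np.pi-a,n); return np.c_[r*np.cos(t),r*np.sin(t)]
def fitD(n,im,p0,z,r=.0115,f=.006):
    g=im.max(2) if im.ndim==3 else im
    u0,v0=np.round(proj(n,[p0[0],p0[1],z])).astype(int); w=11; S=8
    patch=g[v0-w:v0+w+1,u0-w:u0+w+1]
    def model(x,y,a):
        c,s=np.cos(a),np.sin(a); P=dshape(r,f)@np.array([[c,s],[-s,c]])+[x,y]
        q=np.array([proj(n,[*p,z]) for p in P]); m=np.zeros(((2*w+1)*S,)*2,np.uint8)
        cv2.fillPoly(m,[np.round((q-[u0-w-.5,v0-w-.5])*S*16).astype(np.int32)],255,shift=4)
        m=cv2.GaussianBlur(m.astype(float),(0,0),S*.9); return cv2.resize(m,(2*w+1,)*2,interpolation=cv2.INTER_AREA)
    bright=np.clip(patch,0,None)
    def cost(v): 
        m=model(*v).ravel(); return -np.corrcoef(m,bright.ravel())[0,1]
    best=[]
    for a in np.radians(np.arange(0,360,30)):
        r_=minimize(cost,[p0[0],p0[1],a],method="Nelder-Mead",options=dict(initial_simplex=[[p0[0],p0[1],a],[p0[0]+.003,p0[1],a],[p0[0],p0[1]+.003,a],[p0[0],p0[1],a+.4]],maxiter=80))
        best.append((round(r_.fun,3),*np.round(r_.x[:2],4),round(np.degrees(r_.x[2])%360,1)))
    best.sort(); return best[:3]
E
python3 - <<'E'
from fit import *
t=np.load("t.npy");s=np.load("s.npy")
px={"A":(309.4,195.3),"B":(345.8,221.4),"C":(307.8,243.3),"D":(345,269.7)}
print("pivot",unproj("top",325.8,301.9,.086),"can",unproj("top",405,150,0.0))
rows=[[],[]]
for k,(u,v) in px.items():
    p=unproj("top",u,v,.068)
    print(k,p[:2].round(4),"top",fitD("top",t,p,.067)[:2],"side",fitD("side",s,p,.067)[:2])
    for i,(n,im) in enumerate((("top",t),("side",s))):
        c=proj(n,p).round().astype(int); q=im[c[1]-11:c[1]+14,c[0]-12:c[0]+13]
        q=cv2.resize(q,(200,200),interpolation=cv2.INTER_CUBIC); rows[i].append(np.clip((q-30)*1.4,0,255))
cv2.imwrite("pics/sh.png",np.vstack([np.hstack(r) for r in rows]).astype(np.uint8))
E
```

```text
pivot [0.41810761 0.03741175 0.086     ] can [ 0.74398002 -0.14825462  0.        ]Traceback (most recent call last):
  File "<stdin>", line 8, in <module>
  File "fit.py", line 19, in fitD
    r_=minimize(cost,[p0[0],p0[1],a],method="Nelder-Mead",options=dict(initial_simplex=[[p0[0],p0[1],a],[p0[0]+.003,p0[1],a],[p0[0],p0[1]+.003,a],[p0[0],p0[1],a+.4]],maxiter=80))
    res = _minimize_neldermead(fun, x0, args, callback, bounds=bounds,
                               **options)
    fsim[j] = func(sim[j])
              ~~~~^^^^^^^^
    fx = function(np.copy(x), *(wrapper_args + args))
  File "fit.py", line 16, in cost
    m=model(*v).ravel(); return -np.corrcoef(m,bright.ravel())[0,1]
      ~~~~~^^^^
  File "fit.py", line 11, in model
    q=np.array([proj(n,[*p,z]) for p in P]); m=np.zeros(((2*w+1)*S,)*2,np.uint8)
                ~~~~^^^^^^^^^^
  File "h.py", line 10, in proj
    f,cx,cy,E=cam(n); c=E[:3,:3]@np.asarray(p)+E[:3,3]; return np.array([cx+f*c[0]/-c[2],cy-f*c[1]/-c[2]])
              ~~~^^^
  File "h.py", line 5, in cam
    i=robot.camera_info(n); f=240/np.tan(np.radians(i["fovy"])/2); return f,i["cx"],i["cy"],np.array(i["extrinsics"])
ValueError: time passes only in moves, steps and waits
```

```bash
sed -i 's/^def cam(n):/import functools\n@functools.cache\ndef cam(n):/' h.py
python3 - <<'E'
from fit import *
t=np.load("t.npy");s=np.load("s.npy")
px={"A":(309.4,195.3),"B":(345.8,221.4),"C":(307.8,243.3),"D":(345,269.7)}
rows=[[],[]]
for k,(u,v) in px.items():
    p=unproj("top",u,v,.068)
    print(k,p[:2].round(4),"top",fitD("top",t,p,.067)[:2],"side",fitD("side",s,p,.067)[:2])
    for i,(n,im) in enumerate((("top",t),("side",s))):
        c=proj(n,p).round().astype(int); q=im[c[1]-11:c[1]+14,c[0]-12:c[0]+13]
        q=cv2.resize(q,(200,200),interpolation=cv2.INTER_CUBIC); rows[i].append(np.clip((q-30)*1.4,0,255))
cv2.imwrite("pics/sh.png",np.vstack([np.hstack(r) for r in rows]).astype(np.uint8))
print("px scale check", [proj("top",[.5,0,.068]),proj("side",[.5,0,.068])])
E
```

```text
A [0.6335 0.0661] top [(np.float64(-0.625), np.float64(0.6391), np.float64(0.0676), np.float64(34.5)), (np.float64(-0.625), np.float64(0.6392), np.float64(0.0674), np.float64(32.7))] side [(np.float64(-0.524), np.float64(0.6376), np.float64(0.0632), np.float64(37.7)), (np.float64(-0.524), np.float64(0.6377), np.float64(0.063), np.float64(35.0))]
B [ 0.579  -0.0072] top [(np.float64(-0.644), np.float64(0.5859), np.float64(-0.0069), np.float64(20.2)), (np.float64(-0.644), np.float64(0.5859), np.float64(-0.0067), np.float64(22.6))] side [(np.float64(-0.293), np.float64(0.601), np.float64(-0.0274), np.float64(137.5)), (np.float64(-0.293), np.float64(0.6014), np.float64(-0.0296), np.float64(121.0))]
C [0.5354 0.0708] top [(np.float64(-0.486), np.float64(0.5366), np.float64(0.0706), np.float64(330.9)), (np.float64(-0.486), np.float64(0.5367), np.float64(0.0704), np.float64(331.7))] side [(np.float64(-0.543), np.float64(0.5366), np.float64(0.0723), np.float64(327.9)), (np.float64(-0.543), np.float64(0.5366), np.float64(0.0724), np.float64(325.3))]
D [ 0.481  -0.0035] top [(np.float64(-0.689), np.float64(0.485), np.float64(-0.0016), np.float64(40.1)), (np.float64(-0.689), np.float64(0.4851), np.float64(-0.0014), np.float64(49.3))] side [(np.float64(-0.307), np.float64(0.4768), np.float64(-0.0335), np.float64(117.9)), (np.float64(-0.306), np.float64(0.4768), np.float64(-0.0338), np.float64(265.3))]
px scale check [array([343.08565281, 260.32375601]), array([349.91233494, 238.99457757])]
```

View pics/sh.png

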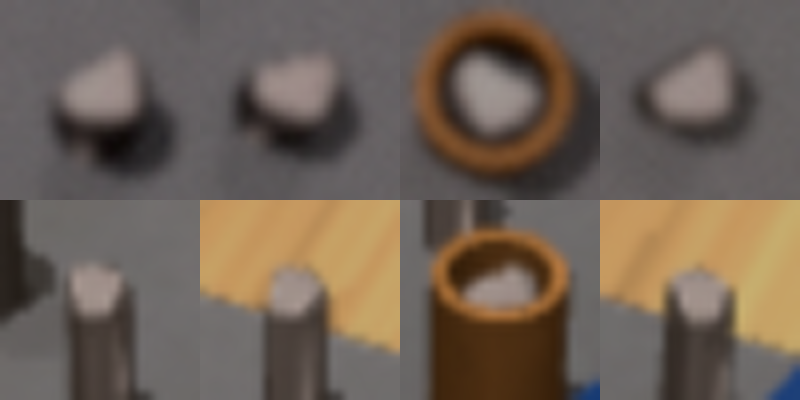

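```bash
sed -i 's/bright=np.clip(patch,0,None)/bright=np.clip(patch-np.percentile(patch,lo),0,None)/; s/f=.006):/f=.006,lo=65):/; s/0,360,30/0,360,45/' fit.py
python3 - <<'E'
from fit import *
t=np.load("t.npy");s=np.load("s.npy")
P={"A":(.639,.0675),"B":(.586,-.0065),"C":(.5366,.0706),"D":(.485,-.0016)}
for k,p in P.items():
    print(k)
    for r,f in((.012,.006),(.0105,.006),(.0095,.005)):
        print("  ",r,*[[float(x) for x in fitD(n,im.min(2) if n=="side" else im,p,.067,r,f)[0]] for n,im in(("top",t),)])
    if k in"ACBD": print("  side",[float(x) for x in fitD("side",s[:,:,0],p,.067,.0105,.006)[0]])
E
```

```text
A
   0.012 [-0.863, 0.6379, 0.0675, 36.0]
   0.0105 [-0.933, 0.6373, 0.0671, 34.3]
   0.0095 [-0.976, 0.6372, 0.067, 29.2]
  side [-0.895, 0.6368, 0.0645, 34.5]
B
   0.012 [-0.85, 0.5846, -0.0066, 16.8]
   0.0105 [-0.924, 0.5838, -0.0066, 17.5]
   0.0095 [-0.972, 0.5838, -0.0067, 15.7]
  side [-0.758, 0.5828, -0.0085, 16.7]
C
   0.012 [-0.673, 0.5376, 0.0706, 327.6]
   0.0105 [-0.764, 0.5369, 0.0713, 329.4]
   0.0095 [-0.834, 0.5368, 0.0714, 328.9]
  side [-0.587, 0.5372, 0.0694, 327.7]
D
   0.012 [-0.83, 0.4836, -0.0012, 37.3]
   0.0105 [-0.909, 0.4833, -0.0018, 31.9]
   0.0095 [-0.964, 0.4833, -0.0016, 30.0]
  side [-0.883, 0.4826, -0.0039, 32.5]
```

Fits:

| Shaft | Position | Flat heading |
|---|---|---|
| A | (.637,.066) | 33° |
| B | (.5835,-.007) | 17° |
| C (shaft1) | (.537,.071) | -31.5° |
| D | (.483,-.0025) | 32° |

First I'll align the tool heading to 0 and fly to the sleeve.

```bash
python3 -m inch '{"slide":[[0,0,0],[0,0,0],[0,0,0]],"yaw":[0.0856,0.0856,0.0856],"grip":[0,0,0]}' | tail -3
python3 -m inch '{"slide":[[0.0174,-0.0345,0],[0.0174,-0.0345,0],[0.0174,-0.0345,0],[0.0174,-0.0345,0],[0.0174,-0.0345,0],[0.0174,-0.0345,0],[0.0174,-0.0345,0],[0.0174,-0.0345,0]],"yaw":[0,0,0,0,0,0,0,0],"grip":[0,0,0,0,0,0,0,0]}' >/dev/null
python3 -m inch '{"slide":[[0.0174,-0.0345,0],[0.0174,-0.0345,0],[0.0174,-0.0345,0],[0.0174,-0.0345,0],[0.0174,-0.0345,0],[0.0174,-0.0345,0],[0.0174,-0.0345,0],[0.0174,-0.0345,0]],"yaw":[0,0,0,0,0,0,0,0],"grip":[0,0,0,0,0,0,0,0]}' >/dev/null
python3 -m inch '{"slide":[[0.0174,-0.0345,0],[0.0174,-0.0345,0],[0.0174,-0.0345,0],[0.0174,-0.0345,0],[0,0,0]],"yaw":[0,0,0,0,0],"grip":[0,0,0,0,0]}'
python3 -c "
from h import *
go(.537,.071,.052,0); print(pose()[0])"
```

```text
wrist_force: [-0.5, 0.1, -0.1]
grip_width: 1.001
finger_force: 0.0
time_s: 2.7
position: [0.521, 0.0414, 0.2353]
tcp_rot: [-3.14, -0.005, 0.0]
wrist_force: [0.2, -0.0, -0.5]
grip_width: 0.996
finger_force: 0.0
slide [ 0.0161 -0.0294  0.1833] heading 0.2 yaw 0.0029 rad (h 0.0)
[0.52099004 0.04136827 0.23526535]
```

```bash
python3 -m inch '{"slide":[[0.008,-0.0147,0],[0.008,-0.0147,0],[0,0,0.035],[0,0,0.035],[0,0,0.035],[0,0,0.035],[0,0,0.025],[0,0,0.018]],"yaw":[0,0,0,0,0,0,0,0],"grip":[0,0,0,0,0,0,0,0]}' 
python3 -m inch '{"slide":[[0,0,0],[0,0,0],[0,0,0],[0,0,0],[0,0,0],[0,0,0],[0,0,0],[0,0,0]],"yaw":[0,0,0,0,0,0,0,0],"grip":[1,1,1,1,1,1,1,1]}'
python3 -m inch '{"slide":[[0,0,-0.015],[0,0,-0.025],[0,0,-0.025],[0,0,-0.025],[0,0,-0.025],[0,0,0]],"yaw":[0,0,0,0,0,0],"grip":[1,1,1,1,1,1]}'
python3 -c "
from h import *
go(.636,.291,.167,0)"
```

```text
time_s: 3.37
position: [0.5343, 0.0657, 0.0498]
tcp_rot: [3.141, -0.002, -0.004]
wrist_force: [0.1, 0.1, 0.2]
grip_width: 1.001
finger_force: 0.0
time_s: 4.03
position: [0.5356, 0.066, 0.053]
tcp_rot: [-3.141, 0.002, -0.001]
wrist_force: [-0.5, 0.1, -0.4]
grip_width: 0.478
finger_force: 0.2
time_s: 4.53
position: [0.537, 0.0661, 0.173]
tcp_rot: [-3.141, 0.001, -0.01]
wrist_force: [0.1, 0.5, 0.8]
grip_width: 0.434
finger_force: 30.0
slide [ 0.0987 -0.225   0.0067] heading -0.1 yaw -0.0009 rad (h 0.0)
```

```bash
python3 -m inch '{"slide":[[0.0141,-0.032,0],[0.0141,-0.032,0],[0.0141,-0.032,0],[0.0141,-0.032,0],[0.0141,-0.032,0],[0.0141,-0.032,0],[0.0141,-0.033,0],[0,0,0]],"yaw":[0,0,0,0,0,0,0,0],"grip":[1,1,1,1,1,1,1,1]}'
python3 - <<'E'
from h import *
im=robot.capture("side")[:,:,::-1]; cv2.imwrite("pics/s1.png",im)
go(.636,.291,.052,0)
E
```

```text
time_s: 5.2
position: [0.6352, 0.2955, 0.1658]
tcp_rot: [-3.141, -0.003, 0.002]
wrist_force: [0.6, -0.1, 0.7]
grip_width: 0.429
finger_force: 30.0
slide [0.0016 0.0022 0.1139] heading 0.1 yaw 0.0014 rad (h 0.0)
```

View pics/s1.png

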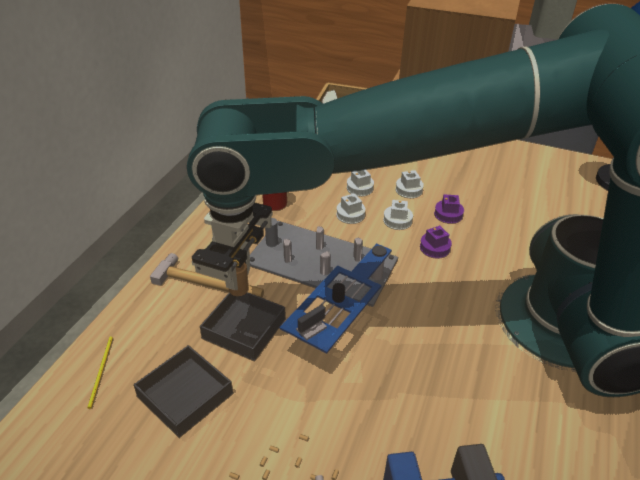

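The sleeve is held at (238,290) over the correct tray, so I'll lower and release it.

```bash
python3 -m inch '{"slide":[[0,0,0.03],[0,0,0.03],[0,0,0.025],[0,0,0.015],[0,0,0.006],[0,0,0]],"yaw":[0,0,0,0,0,0],"grip":[1,1,1,1,1,1]}' 
python3 -m inch '{"slide":[[0,0,0.003],[0,0,0.003],[0,0,0]],"yaw":[0,0,0],"grip":[1,1,1]}'
```

```text
time_s: 5.75
position: [0.634, 0.2902, 0.0606]
tcp_rot: [3.141, -0.002, -0.003]
wrist_force: [-0.1, -0.2, -0.6]
grip_width: 0.432
finger_force: 30.0
time_s: 6.0
position: [0.6348, 0.291, 0.0564]
tcp_rot: [-3.141, 0.002, -0.002]
wrist_force: [-0.1, 0.0, -1.0]
grip_width: 0.431
finger_force: 30.0
```

```bash
python3 -m inch '{"slide":[[0,0,0.003],[0,0,0.003],[0,0,0.003],[0,0,0]],"yaw":[0,0,0,0],"grip":[1,1,1,1]}' 
python3 -m inch '{"slide":[[0,0,0.002],[0,0,0.001],[0,0,0]],"yaw":[0,0,0],"grip":[1,1,1]}'
```

```text
time_s: 6.33
position: [0.6343, 0.2909, 0.0461]
tcp_rot: [3.142, -0.001, -0.001]
wrist_force: [0.3, -0.1, -0.7]
grip_width: 0.431
finger_force: 30.0
time_s: 6.58
position: [0.635, 0.2913, 0.0456]
tcp_rot: [-3.141, 0.001, -0.003]
wrist_force: [-4.6, -0.5, 14.8]
grip_width: 0.43
finger_force: 30.0
```

Floor contact confirmed. Next I release and rise, then take a fresh measurement of the pulleys.

```bash
python3 -m inch '{"slide":[[0,0,0],[0,0,0],[0,0,0],[0,0,0],[0,0,-0.02],[0,0,-0.04],[0,0,-0.04],[0,0,-0.04]],"yaw":[0,0,0,0,0,0,0,0],"grip":[0.35,0.35,0.35,0.35,0.35,0.35,0.35,0.35]}' | head -2
cat > pul.py <<'E'
from h import *
def pulleys(im=None,k=3):
    im=avg("top",k) if im is None else im
    hsv=cv2.cvtColor(np.clip(im,0,255).astype(np.uint8),cv2.COLOR_BGR2HSV)
    m=((hsv[:,:,1]<50)&(hsv[:,:,2]>115)).astype(np.uint8); m[:, :380]=0; m[:, 545:]=0; m[:180]=0; m[330:]=0
    out=[]
    for c in cv2.findContours(cv2.morphologyEx(m,cv2.MORPH_CLOSE,np.ones((3,3))),cv2.RETR_EXTERNAL,cv2.CHAIN_APPROX_NONE)[0]:
        if cv2.contourArea(c)<300: continue
        (u,v),r=cv2.minEnclosingCircle(c); e=cv2.fitEllipse(cv2.convexHull(c))
        p=unproj("top",*e[0],.022)
        # brass dot: orange-ish pixels near predicted hub face
        out.append((np.round(e[0],1).tolist(),np.round(e[1],1).tolist(),p[:2].round(4).tolist()))
    return out,im
if __name__=="__main__":
    o,im=pulleys(); np.save("t2.npy",im)
    for x in o: print(x)
E
python3 pul.py; python3 -c "
from h import *
print('post',unproj('top',330,168,.08)); p,M=pose();print(p,robot.get_obs()['grip_width'])
im=robot.capture('side')[:,:,::-1]; a=cv2.resize(im[270:370,170:300],None,fx=3,fy=3); cv2.imwrite('pics/tr.png',a)"
```

```text
time_s: 7.25
position: [0.634, 0.2907, 0.1849]
([433.3, 291.4], [36.6, 38.5], [0.4333, -0.1938])
([500.9, 286.6], [36.4, 40.0], [0.441, -0.3386])
([419.9, 234.0], [36.3, 37.4], [0.5554, -0.1694])
([477.2, 226.0], [36.0, 38.2], [0.5709, -0.2938])
post [0.68702069 0.02372073 0.08      ]
[0.63553288 0.29132964 0.18767037] 0.6494196141605851
```

View pics/tr.png

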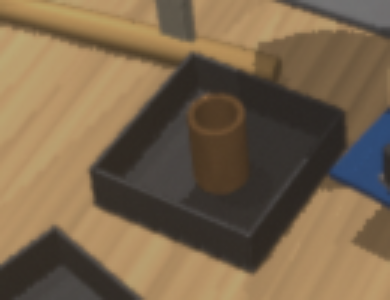

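```bash
python3 -m inch '{"slide":[[-0.0062,0.0355,0],[-0.0062,0.0355,0],[-0.0062,0.0355,0],[-0.0062,0.0355,0],[-0.0062,0.0355,0],[-0.0062,0.0355,0],[-0.0062,0.0355,0]],"yaw":[0,0,0,0,0,0,0],"grip":[0.3,0.3,0.3,0.3,0.3,0.3,0.3]}' >/dev/null
python3 -m inch '{"slide":[[-0.0062,0.0355,0],[-0.0062,0.0355,0],[-0.0062,0.0355,0],[-0.0062,0.0355,0],[-0.0062,0.0355,0],[-0.0062,0.0355,0]],"yaw":[0,0,0,0,0,0],"grip":[0.3,0.3,0.3,0.3,0.3,0.3]}' >/dev/null
python3 -m inch '{"slide":[[0,0,0],[0,0,0],[0,0,0],[0,0,0],[0,0,0],[0,0,0],[0,0,0],[0,0,0]],"yaw":[-0.11,-0.11,-0.11,-0.11,-0.11,-0.11,-0.11,-0.11],"grip":[0.25,0.25,0.25,0.25,0.25,0.25,0.25,0.25]}'
python3 -c "
from h import *
go(.555,-.170,.043,50)"
```

```text
time_s: 9.2
position: [0.5528, -0.1704, 0.1816]
tcp_rot: [-2.838, -1.344, 0.003]
wrist_force: [0.9, 0.3, 1.0]
grip_width: 0.75
finger_force: 0.0
slide [0.0018 0.0018 0.1386] heading 50.7 yaw 0.0118 rad (h 50.0)
```

```bash
python3 -m inch '{"slide":[[0.0018,0.0018,0.03],[0,0,0.035],[0,0,0.035],[0,0,0.025],[0,0,0.012],[0,0,0.001],[0,0,0]],"yaw":[0.012,0,0,0,0,0,0],"grip":[0.25,0.25,0.25,0.25,0.25,0.25,0.25]}' 
python3 -m inch '{"slide":[[0,0,0],[0,0,0],[0,0,0],[0,0,0],[0,0,0],[0,0,0],[0,0,0],[0,0,0]],"yaw":[0,0,0,0,0,0,0,0],"grip":[1,1,1,1,1,1,1,1]}'
```

```text
time_s: 9.78
position: [0.5557, -0.1702, 0.0454]
tcp_rot: [-2.85, -1.319, 0.001]
wrist_force: [0.5, 0.2, 0.7]
grip_width: 0.753
finger_force: 0.0
time_s: 10.45
position: [0.5562, -0.1704, 0.0463]
tcp_rot: [2.85, 1.319, 0.001]
wrist_force: [-0.7, -0.2, 6.0]
grip_width: 0.426
finger_force: 30.0
```

```bash
python3 -m inch '{"slide":[[0,0,-0.015],[0,0,-0.03],[0,0,-0.03],[0,0,-0.03],[0,0,0]],"yaw":[0,0,0,0,0],"grip":[1,1,1,1,1]}' 
python3 -m inch '{"slide":[[0,0,0],[0,0,0],[0,0,0]],"yaw":[0.1,0.1,0.1],"grip":[1,1,1]}' >/dev/null
python3 -c "
from h import *
go(.637,.066,.14,33)"
```

```text
time_s: 10.87
position: [0.5576, -0.1709, 0.1568]
tcp_rot: [2.846, 1.318, 0.008]
wrist_force: [0.9, -0.3, -0.9]
grip_width: 0.427
finger_force: 30.0
slide [ 0.1947 -0.1565  0.0101] heading 32.2 yaw -0.0138 rad (h 33.0)
```

```bash
python3 -m inch '{"slide":[[0.0278,-0.0224,0.001],[0.0278,-0.0224,0.001],[0.0278,-0.0224,0.001],[0.0278,-0.0224,0.001],[0.0278,-0.0224,0.001],[0.0278,-0.0224,0.001],[0.0278,-0.0224,0.001],[0,0,0]],"yaw":[-0.013,0,0,0,0,0,0,0],"grip":[1,1,1,1,1,1,1,1]}'
python3 - <<'E'
from h import *
s=robot.capture("side")[:,:,::-1].astype(float); c=proj("side",[.637,.066,.09]).astype(int)
a=s[c[1]-75:c[1]+75,c[0]-90:c[0]+90]; cv2.imwrite("pics/a1.png",cv2.resize(a,None,fx=4,fy=4,interpolation=cv2.INTER_CUBIC))
go(.637,.066,.12,33)
E
```

```text
time_s: 11.78
position: [0.6338, 0.0724, 0.1424]
tcp_rot: [-3.007, -0.903, 0.001]
wrist_force: [0.4, 0.0, -1.6]
grip_width: 0.428
finger_force: 30.0
slide [0.0009 0.0054 0.0224] heading 33.4 yaw 0.0073 rad (h 33.0)[ WARN:0@1.406] global loadsave.cpp:1063 imwrite_ Unsupported depth image for selected encoder is fallbacked to CV_8U.
```

View pics/a1.png

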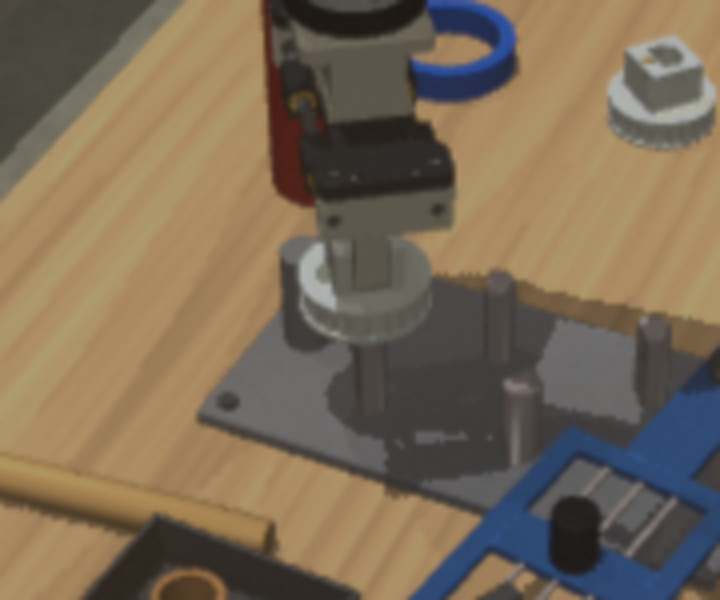

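Pulley held level above shaft A (crop (370,290)). Descending.

```bash
python3 -m inch '{"slide":[[0.001,0.005,0],[0,0,0.015],[0,0,0.015],[0,0,0.01],[0,0,0],[0,0,0],[0,0,0]],"yaw":[0.005,0,0,0,0,0,0],"grip":[1,1,1,1,1,1,1]}'
python3 -c "
from h import *
for i in range(2): go(.637,.066,.092,33); robot.capture('side')"
python3 -m inch '{"slide":[[0,0,0.003],[0,0,0.003],[0,0,0]],"yaw":[0,0,0],"grip":[1,1,1]}'
python3 -m inch '{"slide":[[0,0,0.003],[0,0,0.002],[0,0,0]],"yaw":[0,0,0],"grip":[1,1,1]}'
```

```text
time_s: 12.42
position: [0.6368, 0.0634, 0.1039]
tcp_rot: [3.013, 0.89, 0.0]
wrist_force: [-0.3, -0.0, -1.5]
grip_width: 0.429
finger_force: 30.0
slide [ 0.0015 -0.0021  0.0119] heading 32.9 yaw -0.0014 rad (h 33.0)
slide [ 0.0013 -0.0021  0.0123] heading 32.9 yaw -0.0012 rad (h 33.0)
time_s: 12.77
position: [0.6365, 0.0638, 0.097]
tcp_rot: [-3.012, -0.891, 0.001]
wrist_force: [-0.3, 0.4, -1.5]
grip_width: 0.426
finger_force: 30.0
time_s: 13.02
position: [0.6366, 0.0638, 0.0921]
tcp_rot: [-3.012, -0.891, 0.001]
wrist_force: [1.2, 0.1, -1.6]
grip_width: 0.426
finger_force: 30.0
```

```bash
python3 -m inch '{"slide":[[0.001,-0.0015,0],[0,0,0.002],[0,0,0]],"yaw":[0,0,0],"grip":[1,1,1]}' | egrep "pos|force"
python3 -m inch '{"slide":[[0,0,0.002],[0,0,0.001],[0,0,0]],"yaw":[0,0,0],"grip":[1,1,1]}' | egrep "pos|force"
python3 -m inch '{"slide":[[0,0,0.001],[0,0,0.001],[0,0,0]],"yaw":[0,0,0],"grip":[1,1,1]}'| egrep "pos|force"
```

```text
position: [0.6367, 0.0657, 0.0903]
wrist_force: [0.6, 0.0, -1.9]
finger_force: 30.0
position: [0.6367, 0.0656, 0.0874]
wrist_force: [0.2, 0.7, -3.3]
finger_force: 30.0
position: [0.6368, 0.0655, 0.0855]
wrist_force: [0.3, 0.0, -2.7]
finger_force: 30.0
```

```bash
python3 -m inch '{"slide":[[0,0,0.002],[0,0,0.002],[0,0,0]],"yaw":[0,0,0],"grip":[1,1,1]}' | egrep "pos|force|torq"
python3 -m inch '{"slide":[[0,0,0.002],[0,0,0.002],[0,0,0]],"yaw":[0,0,0],"grip":[1,1,1]}' | egrep "pos|force"
python3 -m inch '{"slide":[[0,0,0.003],[0,0,0.003],[0,0,0]],"yaw":[0,0,0],"grip":[1,1,1]}'| egrep "pos|force"
```

```text
position: [0.6367, 0.0656, 0.0812]
wrist_force: [1.1, 1.4, -2.8]
finger_force: 30.0
position: [0.6368, 0.0656, 0.0772]
wrist_force: [1.9, 0.5, -3.7]
finger_force: 30.0
position: [0.6367, 0.0656, 0.071]
wrist_force: [2.5, 1.8, -3.2]
finger_force: 30.0
```

```bash
python3 -m inch '{"slide":[[0,0,0.003],[0,0,0.003],[0,0,0.003],[0,0,0]],"yaw":[0,0,0,0],"grip":[1,1,1,1]}' | egrep "pos|force|torq"
python3 -m inch '{"slide":[[0,0,0.002],[0,0,0.001],[0,0,0.001],[0,0,0]],"yaw":[0,0,0,0],"grip":[1,1,1,1]}' | egrep "pos|force"
```

```text
position: [0.6367, 0.0656, 0.062]
wrist_force: [2.6, 2.2, -3.5]
finger_force: 30.0
position: [0.6368, 0.0656, 0.0585]
wrist_force: [2.5, 1.2, -2.9]
finger_force: 30.0
```

```bash
python3 -m inch '{"slide":[[0,0,0.001],[0,0,0],[0,0,0]],"yaw":[0,0,0],"grip":[1,1,1]}' | egrep "pos|wrist_f"
python3 -m inch '{"slide":[[0,0,0.001],[0,0,0],[0,0,0]],"yaw":[0,0,0],"grip":[1,1,1]}' | egrep "pos|wrist_f"
```

```text
position: [0.6368, 0.0656, 0.0583]
wrist_force: [-2.0, 1.2, 6.1]
position: [0.6369, 0.0656, 0.0583]
wrist_force: [-7.9, 0.5, 14.7]
```

```bash
python3 -m inch '{"slide":[[0,0,-0.001],[0,0,0],[0,0,0],[0,0,0],[0,0,-0.02],[0,0,-0.03],[0,0,-0.03],[0,0,-0.02]],"yaw":[0,0,0,0,0,0,0,0],"grip":[0.25,0.25,0.25,0.25,0.25,0.25,0.25,0.25]}' | egrep "pos|wid"
python3 -m inch '{"slide":[[0,0,0],[0,0,0]],"yaw":[-0.12,-0.12],"grip":[0.25,0.25]}' | egrep "pos"
python3 - <<'E'
from pul import *
for x in pulleys()[0]: print(x)
go(.571,-.295,.15,47)
s=robot.capture("side")[:,:,::-1].copy(); c=proj("side",[.58,.03,.06]).astype(int)
cv2.imwrite("pics/a2.png",cv2.resize(s[c[1]-60:c[1]+60,c[0]-80:c[0]+80],None,fx=4,fy=4,interpolation=cv2.INTER_CUBIC))
E
```

```text
position: [0.6372, 0.0655, 0.1604]
grip_width: 0.748
position: [0.6373, 0.0655, 0.1593]
([433.3, 291.4], [36.6, 38.5], [0.4333, -0.1938])
([500.9, 286.6], [36.3, 40.0], [0.4411, -0.3386])
([477.3, 226.0], [36.0, 38.3], [0.5709, -0.2938])
slide [-0.3068  0.2004  0.0074] heading 46.5 yaw -0.0083 rad (h 47.0)
```

View pics/a2.png

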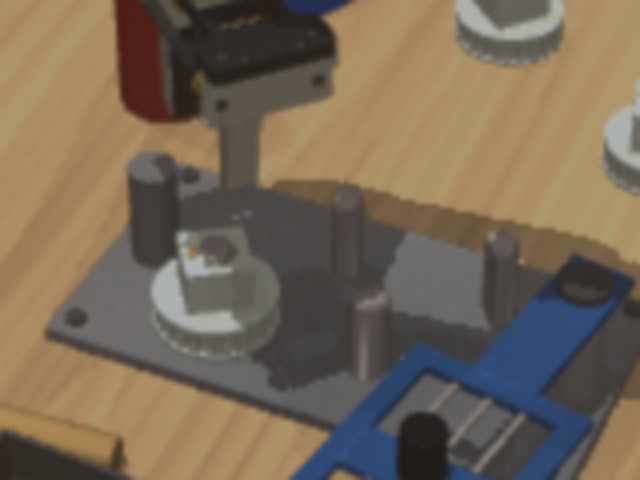

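Pulley 1 sits home on shaft A (crop (215,290)). Now the UR pulley, bound for shaft B.

```bash
python3 -m inch '{"slide":[[-0.0341,0.0223,0],[-0.0341,0.0223,0],[-0.0341,0.0223,0],[-0.0341,0.0223,0],[-0.0341,0.0223,0],[-0.0341,0.0223,0],[-0.0341,0.0223,0]],"yaw":[0,0,0,0,0,0,0],"grip":[0.25,0.25,0.25,0.25,0.25,0.25,0.25]}' | egrep "pos"
python3 -m inch '{"slide":[[-0.0341,0.0223,0],[-0.0341,0.0223,0],[0,0,0],[0,0,0],[0,0,0]],"yaw":[-0.008,0,0,0,0],"grip":[0.25,0.25,0.25,0.25,0.25]}' | egrep "pos"
python3 -c "
from h import *
go(.571,-.295,.0463,47)"
```

```text
position: [0.5858, -0.2171, 0.1574]
position: [0.5726, -0.2954, 0.1572]
slide [-0.0008 -0.0013  0.1109] heading 47.0 yaw -0.0003 rad (h 47.0)
```

```bash
python3 -m inch '{"slide":[[-0.001,-0.001,0.03],[0,0,0.035],[0,0,0.03],[0,0,0.015],[0,0,0],[0,0,0],[0,0,0],[0,0,0]],"yaw":[0,0,0,0,0,0,0,0],"grip":[0.25,0.25,0.25,0.25,0.25,1,1,1]}' | egrep "pos"
python3 -m inch '{"slide":[[0,0,0],[0,0,0],[0,0,0],[0,0,0],[0,0,-0.02],[0,0,-0.03],[0,0,-0.03],[0,0,-0.02]],"yaw":[0,0,0,0,0,0,0,0],"grip":[1,1,1,1,1,1,1,1]}' | egrep "pos|wid|force"
python3 -m inch '{"slide":[[0,0,0],[0,0,0],[0,0,0],[0,0,0],[0,0,0]],"yaw":[0.105,0.105,0.105,0.105,0.105],"grip":[1,1,1,1,1]}' | egrep "pos"
python3 -c "
from h import *
go(.5835,-.0075,.14,17)"
```

```text
position: [0.5723, -0.2958, 0.05]
position: [0.5715, -0.2957, 0.1505]
wrist_force: [0.4, -0.7, -3.3]
grip_width: 0.426
finger_force: 30.0
position: [0.571, -0.2955, 0.1474]
slide [ 0.095  -0.2721  0.0075] heading 16.8 yaw -0.0040 rad (h 17.0)
```

```bash
python3 -m inch '{"slide":[[0.0119,-0.034,0],[0.0119,-0.034,0],[0.0119,-0.034,0],[0.0119,-0.034,0],[0.0119,-0.034,0],[0.0119,-0.034,0],[0.0119,-0.034,0],[0.0119,-0.034,0]],"yaw":[-0.004,0,0,0,0,0,0,0],"grip":[1,1,1,1,1,1,1,1]}' | egrep "pos"
python3 -m inch '{"slide":[[0,0,0.015],[0,0,0.015],[0,0,0],[0,0,0],[0,0,0]],"yaw":[0,0,0,0,0],"grip":[1,1,1,1,1]}' | egrep "pos|force"
python3 -c "
from h import *
go(.5835,-.0075,.094,17)"
```

```text
position: [0.5809, -0.0059, 0.1476]
position: [0.5816, -0.0079, 0.1184]
wrist_force: [0.7, 0.4, -2.1]
finger_force: 30.0
slide [0.0019 0.0002 0.0244] heading 17.3 yaw 0.0047 rad (h 17.0)
```

```bash
python3 -m inch '{"slide":[[0.002,0,0.006],[0,0,0.006],[0,0,0.006],[0,0,0.003],[0,0,0],[0,0,0]],"yaw":[0.004,0,0,0,0,0],"grip":[1,1,1,1,1,1]}' | egrep "pos|wrist_f"
python3 -m inch '{"slide":[[0,0,0.002],[0,0,0.002],[0,0,0]],"yaw":[0,0,0],"grip":[1,1,1]}' | egrep "pos|wrist_f"
python3 -m inch '{"slide":[[0,0,0.002],[0,0,0.001],[0,0,0]],"yaw":[0,0,0],"grip":[1,1,1]}'| egrep "pos|wrist_f"
```

```text
position: [0.5832, -0.007, 0.0964]
wrist_force: [0.6, -0.4, -2.9]
position: [0.5832, -0.007, 0.0923]
wrist_force: [0.5, 0.4, -3.0]
position: [0.5832, -0.007, 0.0894]
wrist_force: [0.3, 0.0, -3.6]
```

```bash
python3 -m inch '{"slide":[[0,0,0.001],[0,0,0.001],[0,0,0]],"yaw":[0,0,0],"grip":[1,1,1]}' | egrep "pos|wrist_f"
python3 -m inch '{"slide":[[0,0,0.001],[0,0,0.001],[0,0,0]],"yaw":[0,0,0],"grip":[1,1,1]}' | egrep "pos|wrist_f"
python3 -m inch '{"slide":[[0,0,0.002],[0,0,0.002],[0,0,0]],"yaw":[0,0,0],"grip":[1,1,1]}'| egrep "pos|wrist_f"
```

```text
position: [0.5832, -0.007, 0.0874]
wrist_force: [-0.5, 0.7, -3.7]
position: [0.5832, -0.007, 0.0854]
wrist_force: [-0.0, 0.1, -2.8]
position: [0.5831, -0.007, 0.0811]
wrist_force: [-0.4, -1.5, -3.8]
```

```bash
python3 -m inch '{"slide":[[0,0,0.003],[0,0,0.003],[0,0,0.003],[0,0,0]],"yaw":[0,0,0,0],"grip":[1,1,1,1]}' | egrep "pos|wrist_f"
python3 -m inch '{"slide":[[0,0,0.003],[0,0,0.003],[0,0,0.002],[0,0,0]],"yaw":[0,0,0,0],"grip":[1,1,1,1]}' | egrep "pos|wrist_f"
python3 -m inch '{"slide":[[0,0,0.002],[0,0,0.002],[0,0,0]],"yaw":[0,0,0],"grip":[1,1,1]}'| egrep "pos|wrist_f"
```

```text
position: [0.583, -0.007, 0.0718]
wrist_force: [0.7, -0.3, -3.3]
position: [0.5831, -0.007, 0.064]
wrist_force: [0.7, 0.5, -4.0]
position: [0.5835, -0.0069, 0.0608]
wrist_force: [0.5, -1.3, -2.5]
```

```bash
python3 -m inch '{"slide":[[0,0,0.001],[0,0,0],[0,0,0]],"yaw":[0,0,0],"grip":[1,1,1]}' | egrep "pos|wrist_f"
python3 -m inch '{"slide":[[0,0,0.001],[0,0,0],[0,0,0]],"yaw":[0,0,0],"grip":[1,1,1]}' | egrep "pos|wrist_f"
```

```text
position: [0.5835, -0.0069, 0.0608]
wrist_force: [-5.7, 0.7, 11.3]
position: [0.5836, -0.0069, 0.0608]
wrist_force: [-11.3, 1.0, 20.2]
```

```bash
python3 -m inch '{"slide":[[0,0,-0.001],[0,0,0],[0,0,0],[0,0,0],[0,0,-0.02],[0,0,-0.03],[0,0,-0.03],[0,0,-0.02]],"yaw":[0,0,0,0,0,0,0,0],"grip":[0.25,0.25,0.25,0.25,0.25,0.25,0.25,0.25]}' | egrep "pos|wid"
python3 - <<'E'
from pul import *
o,t=pulleys()
for x in o: print(x)
go(.4333,-.1955,.16,14)
s=robot.capture("side")[:,:,::-1].astype(float); f=lambda im,c,w,h,k: cv2.resize(im[c[1]-h:c[1]+h,c[0]-w:c[0]+w],None,fx=k,fy=k,interpolation=cv2.INTER_CUBIC)
a=f(s,proj("side",[.58,.03,.06]).astype(int),80,60,3); b=f(t,np.array([467,290]),52,60,3)
cv2.imwrite("pics/a3.png",np.clip(np.hstack([a,b]),0,255).astype(np.uint8))
E
```

```text
position: [0.5837, -0.007, 0.1623]
grip_width: 0.75
([441.1, 291.6], [21.2, 34.3], [0.4326, -0.2103])
([500.9, 286.5], [36.4, 40.1], [0.4412, -0.3386])
slide [-0.1993  0.1359  0.0008] heading 17.1 yaw 0.0537 rad (h 14.0)
```

View pics/a3.png

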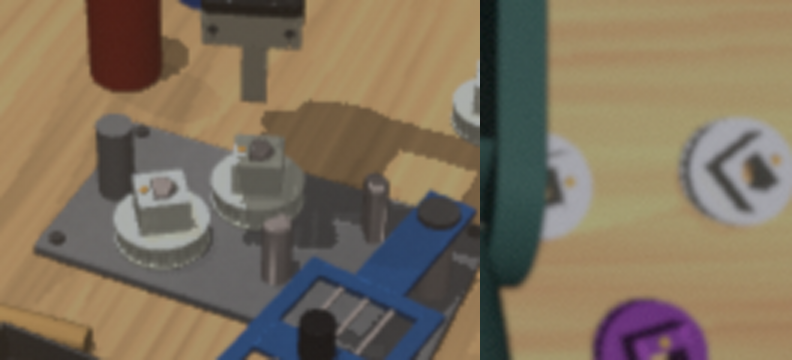

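Pulleys on A and B are seated. LL is partly hidden but its edge at u≈452 is unmoved. Now LL, bound for shaft C.

```bash
python3 -m inch '{"slide":[[-0.0285,0.0194,0],[-0.0285,0.0194,0],[-0.0285,0.0194,0],[-0.0285,0.0194,0],[-0.0285,0.0194,0],[-0.0285,0.0194,0],[-0.0285,0.0194,0],[0,0,0]],"yaw":[0,0,0,0,0,0,0,0.05],"grip":[0.25,0.25,0.25,0.25,0.25,0.25,0.25,0.25]}' | egrep "pos"
python3 -m inch '{"slide":[[0,0,0],[0,0,0]],"yaw":[0,0],"grip":[0.25,0.25]}' | egrep "pos"
python3 -c "
from h import *
go(.4333,-.1955,.0463,14)"
```

```text
position: [0.4293, -0.1984, 0.1581]
position: [0.4322, -0.1953, 0.1586]
slide [0.0011 0.0006 0.1123] heading 14.2 yaw 0.0040 rad (h 14.0)
```

```bash
python3 -m inch '{"slide":[[0.001,0.0005,0.03],[0,0,0.035],[0,0,0.03],[0,0,0.015],[0,0,0.002],[0,0,0],[0,0,0],[0,0,0]],"yaw":[0,0,0,0,0,0,0,0],"grip":[0.25,0.25,0.25,0.25,0.25,0.25,1,1]}' | egrep "pos"
python3 -m inch '{"slide":[[0,0,0],[0,0,0],[0,0,0],[0,0,0],[0,0,0]],"yaw":[0,0,0,0,0],"grip":[1,1,1,1,1]}' | egrep "pos|wid|force"
python3 -m inch '{"slide":[[0,0,-0.02],[0,0,-0.03],[0,0,-0.03],[0,0,-0.025],[0,0,0]],"yaw":[0,0,0,0,0],"grip":[1,1,1,1,1]}' | egrep "pos|wid|force"
python3 -m inch '{"slide":[[0,0,0],[0,0,0],[0,0,0],[0,0,0],[0,0,0],[0,0,0],[0,0,0]],"yaw":[-0.112,-0.112,-0.112,-0.112,-0.112,-0.112,-0.112],"grip":[1,1,1,1,1,1,1]}' | egrep "pos"
python3 -c "
from h import *
go(.537,.0705,.15,58.5)"
```

```text
position: [0.4344, -0.1957, 0.0491]
position: [0.4338, -0.1958, 0.0483]
wrist_force: [-1.3, 0.8, 5.4]
grip_width: 0.428
finger_force: 29.8
position: [0.4348, -0.1963, 0.1576]
wrist_force: [1.2, -0.4, -2.1]
grip_width: 0.427
finger_force: 29.8
position: [0.4332, -0.1954, 0.1514]
slide [ 0.2818 -0.0458  0.0015] heading 59.4 yaw 0.0165 rad (h 58.5)
```

```bash
python3 -m inch '{"slide":[[0.0352,-0.0057,0],[0.0352,-0.0057,0],[0.0352,-0.0057,0],[0.0352,-0.0057,0],[0.0352,-0.0057,0],[0.0352,-0.0057,0],[0.0352,-0.0057,0],[0.0352,-0.0057,0]],"yaw":[0.016,0,0,0,0,0,0,0],"grip":[1,1,1,1,1,1,1,1]}' | egrep "pos"
python3 -m inch '{"slide":[[0,0,0.015],[0,0,0.015],[0,0,0],[0,0,0],[0,0,0]],"yaw":[0,0,0,0,0],"grip":[1,1,1,1,1]}' | egrep "pos|force"
python3 - <<'E'
from fit import *
t=avg("top",3);s=avg("side",3)
print([float(x) for x in fitD("side",s[:,:,0],(.537,.0705),.067,.0105,.006)[0]])
go(.537,.0705,.095,58.5)
E
```

```text
position: [0.5425, 0.0698, 0.1514]
position: [0.5426, 0.0677, 0.1229]
wrist_force: [0.3, -0.3, -2.5]
finger_force: 30.0
[-0.84, 0.5566, 0.0625, 247.3]
slide [-0.0008 -0.0063  0.0282] heading 58.2 yaw -0.0054 rad (h 58.5)
```

```bash
python3 -m inch '{"slide":[[-0.001,-0.006,0],[0,0,0.007],[0,0,0.007],[0,0,0.007],[0,0,0.003],[0,0,0],[0,0,0]],"yaw":[-0.005,0,0,0,0,0,0],"grip":[1,1,1,1,1,1,1]}' | egrep "pos|wrist_f"
python3 -m inch '{"slide":[[0,0,0.002],[0,0,0.002],[0,0,0]],"yaw":[0,0,0],"grip":[1,1,1]}' | egrep "pos|wrist_f"
python3 -m inch '{"slide":[[0,0,0.002],[0,0,0.001],[0,0,0]],"yaw":[0,0,0],"grip":[1,1,1]}'| egrep "pos|wrist_f"
```

```text
position: [0.5369, 0.0703, 0.0983]
wrist_force: [-0.4, -0.6, -3.0]
position: [0.5369, 0.0703, 0.0944]
wrist_force: [0.6, -0.3, -3.4]
position: [0.5369, 0.0703, 0.0914]
wrist_force: [-0.4, -1.0, -3.5]
```

```bash
python3 -m inch '{"slide":[[0,0,0.001],[0,0,0.001],[0,0,0]],"yaw":[0,0,0],"grip":[1,1,1]}' | egrep "pos|wrist_f"
python3 -m inch '{"slide":[[0,0,0.001],[0,0,0.001],[0,0,0]],"yaw":[0,0,0],"grip":[1,1,1]}' | egrep "pos|wrist_f"
python3 -m inch '{"slide":[[0,0,0.001],[0,0,0.001],[0,0,0]],"yaw":[0,0,0],"grip":[1,1,1]}'| egrep "pos|wrist_f"
python3 -m inch '{"slide":[[0,0,0.001],[0,0,0.001],[0,0,0]],"yaw":[0,0,0],"grip":[1,1,1]}'| egrep "pos|wrist_f"
```

```text
position: [0.5369, 0.0703, 0.0894]
wrist_force: [0.2, 0.2, -3.2]
position: [0.5369, 0.0703, 0.0874]
wrist_force: [0.1, -0.1, -3.1]
position: [0.5369, 0.0703, 0.0854]
wrist_force: [0.3, 0.5, -3.3]
position: [0.5369, 0.0703, 0.0834]
wrist_force: [-0.3, 0.2, -3.9]
```

```bash
python3 -m inch '{"slide":[[0,0,0.002],[0,0,0.002],[0,0,0.002],[0,0,0]],"yaw":[0,0,0,0],"grip":[1,1,1,1]}' | egrep "pos|wrist_f"
python3 -m inch '{"slide":[[0,0,0.003],[0,0,0.003],[0,0,0.003],[0,0,0]],"yaw":[0,0,0,0],"grip":[1,1,1,1]}' | egrep "pos|wrist_f"
python3 -m inch '{"slide":[[0,0,0.003],[0,0,0.003],[0,0,0]],"yaw":[0,0,0],"grip":[1,1,1]}'| egrep "pos|wrist_f"
python3 -m inch '{"slide":[[0,0,0.001],[0,0,0.001],[0,0,0]],"yaw":[0,0,0],"grip":[1,1,1]}'| egrep "pos|wrist_f"
```

```text
position: [0.5367, 0.0703, 0.0771]
wrist_force: [-1.0, -0.8, -3.2]
position: [0.5367, 0.0703, 0.0678]
wrist_force: [-0.4, -0.5, -3.2]
position: [0.5367, 0.0703, 0.0619]
wrist_force: [0.2, -0.6, -3.8]
position: [0.5369, 0.0703, 0.0605]
wrist_force: [-0.4, 0.1, -3.0]
```

```bash
python3 -m inch '{"slide":[[0,0,0.001],[0,0,0],[0,0,0]],"yaw":[0,0,0],"grip":[1,1,1]}' | egrep "pos|wrist_f"
python3 -m inch '{"slide":[[0,0,0.001],[0,0,0],[0,0,0]],"yaw":[0,0,0],"grip":[1,1,1]}' | egrep "pos|wrist_f"
```

```text
position: [0.5371, 0.0703, 0.0603]
wrist_force: [-4.0, -0.9, 6.1]
position: [0.5372, 0.0703, 0.0603]
wrist_force: [-10.2, -2.0, 17.5]
```

```bash
python3 -m inch '{"slide":[[0,0,-0.001],[0,0,0],[0,0,0],[0,0,0],[0,0,-0.02],[0,0,-0.03],[0,0,-0.03],[0,0,-0.02]],"yaw":[0,0,0,0,0,0,0,0],"grip":[0.25,0.25,0.25,0.25,0.25,0.25,0.25,0.25]}' | egrep "pos|wid"
python3 -m inch '{"slide":[[0,0,0],[0,0,0],[0,0,0],[0,0,0]],"yaw":[0.085,0.085,0.085,0.085],"grip":[0.25,0.25,0.25,0.25]}' | egrep "pos"
python3 - <<'E'
from pul import *
o,t=pulleys()
for x in o: print(x)
go(.441,-.340,.16,39)
E
```

```text
position: [0.5374, 0.0704, 0.1623]
grip_width: 0.748
position: [0.537, 0.0703, 0.1596]
([500.9, 286.6], [36.4, 40.0], [0.4411, -0.3385])
slide [-0.3334  0.2577 -0.0005] heading 39.1 yaw 0.0024 rad (h 39.0)
```

```bash
python3 -m inch '{"slide":[[-0.0303,0.0234,0],[-0.0303,0.0234,0],[-0.0303,0.0234,0],[-0.0303,0.0234,0],[-0.0303,0.0234,0],[-0.0303,0.0234,0]],"yaw":[0,0,0,0,0,0],"grip":[0.25,0.25,0.25,0.25,0.25,0.25]}' | egrep "pos"
python3 -m inch '{"slide":[[-0.0303,0.0234,0],[-0.0303,0.0234,0],[-0.0303,0.0234,0],[-0.0303,0.0234,0],[-0.0303,0.0234,0],[0,0,0],[0,0,0],[0,0,0]],"yaw":[0,0,0,0,0,0,0,0],"grip":[0.25,0.25,0.25,0.25,0.25,0.25,0.25,0.25]}' | egrep "pos"
python3 - <<'E'
from pul import *
print(pulleys()[0])
go(.441,-.340,.047,39)
E
```

```text
position: [0.4833, -0.1548, 0.1598]
position: [0.44, -0.3393, 0.1594]
[([500.7, 284.8], [33.1, 36.4], [0.4449, -0.3384])]
slide [-0.0006  0.0015  0.1127] heading 39.1 yaw 0.0026 rad (h 39.0)
```

```bash
python3 -m inch '{"slide":[[0,0.001,0.03],[0,0,0.035],[0,0,0.03],[0,0,0.015],[0,0,0.002],[0,0,0],[0,0,0],[0,0,0]],"yaw":[0,0,0,0,0,0,0,0],"grip":[0.25,0.25,0.25,0.25,0.25,0.25,1,1]}' | egrep "pos"
python3 -m inch '{"slide":[[0,0,0],[0,0,0],[0,0,0],[0,0,0],[0,0,0]],"yaw":[0,0,0,0,0],"grip":[1,1,1,1,1]}' | egrep "pos|wid|force"
python3 -m inch '{"slide":[[0,0,-0.02],[0,0,-0.03],[0,0,-0.03],[0,0,-0.025],[0,0,0]],"yaw":[0,0,0,0,0],"grip":[1,1,1,1,1]}' | egrep "pos|wid|force"
python3 -m inch '{"slide":[[0,0,0],[0,0,0],[0,0,0],[0,0,0],[0,0,0],[0,0,0],[0,0,0]],"yaw":[-0.115,-0.115,-0.115,-0.115,-0.115,-0.115,-0.115],"grip":[1,1,1,1,1,1,1]}' | egrep "pos"
python3 -m inch '{"slide":[[0,0,0],[0,0,0],[0,0,0],[0,0,0],[0,0,0],[0,0,0]],"yaw":[-0.107,-0.107,-0.107,-0.107,-0.107,-0.107],"grip":[1,1,1,1,1,1]}' | egrep "pos"
python3 -c "
from h import *
go(.483,-.0025,.15,122)"
```

```text
position: [0.4415, -0.3406, 0.0495]
position: [0.441, -0.3405, 0.0484]
wrist_force: [-1.0, 0.8, 4.9]
grip_width: 0.428
finger_force: 29.7
position: [0.4419, -0.3413, 0.158]
wrist_force: [1.0, -1.0, -0.7]
grip_width: 0.433
finger_force: 29.6
position: [0.4404, -0.3401, 0.1517]
position: [0.4404, -0.3401, 0.1517]
slide [0.2629 0.216  0.0019] heading 122.2 yaw 0.0039 rad (h 122.0)
```

```bash
python3 -m inch '{"slide":[[0.0292,0.024,0],[0.0292,0.024,0],[0.0292,0.024,0],[0.0292,0.024,0],[0.0292,0.024,0],[0.0292,0.024,0]],"yaw":[0.003,0,0,0,0,0],"grip":[1,1,1,1,1,1]}' | egrep "pos"
python3 -m inch '{"slide":[[0.0292,0.024,0],[0.0292,0.024,0],[0.0292,0.024,0],[0,0,0.01],[0,0,0.015],[0,0,0],[0,0,0],[0,0,0]],"yaw":[0,0,0,0,0,0,0,0],"grip":[1,1,1,1,1,1,1,1]}' | egrep "pos|force"
python3 -c "
from h import *
go(.483,-.0025,.099,122)"
```

```text
position: [0.4704, -0.1138, 0.1519]
position: [0.486, -0.0035, 0.128]
wrist_force: [-0.5, 1.1, -1.3]
finger_force: 29.6
slide [ 0.0024 -0.002   0.029 ] heading 121.7 yaw -0.0050 rad (h 122.0)
```

```bash
python3 -m inch '{"slide":[[0.0024,-0.002,0],[0,0,0.008],[0,0,0.009],[0,0,0.009],[0,0,0.003],[0,0,0],[0,0,0]],"yaw":[-0.005,0,0,0,0,0,0],"grip":[1,1,1,1,1,1,1]}' | egrep "pos|wrist_f"
python3 -m inch '{"slide":[[0,0,0.002],[0,0,0.002],[0,0,0]],"yaw":[0,0,0],"grip":[1,1,1]}' | egrep "pos|wrist_f"
python3 -m inch '{"slide":[[0,0,0.002],[0,0,0.001],[0,0,0]],"yaw":[0,0,0],"grip":[1,1,1]}'| egrep "pos|wrist_f"
python3 -m inch '{"slide":[[0,0,0.001],[0,0,0.001],[0,0,0]],"yaw":[0,0,0],"grip":[1,1,1]}' | egrep "pos|wrist_f"
```

```text
position: [0.4829, -0.0022, 0.0984]
wrist_force: [0.4, -0.2, -2.5]
position: [0.483, -0.0021, 0.0944]
wrist_force: [0.3, 0.6, -2.2]
position: [0.4829, -0.0021, 0.0914]
wrist_force: [0.3, 0.6, -1.7]
position: [0.4829, -0.0022, 0.0894]
wrist_force: [0.2, 0.1, -2.0]
```

```bash
python3 -m inch '{"slide":[[0,0,0.001],[0,0,0.001],[0,0,0]],"yaw":[0,0,0],"grip":[1,1,1]}' | egrep "pos|wrist_f"
python3 -m inch '{"slide":[[0,0,0.001],[0,0,0.001],[0,0,0]],"yaw":[0,0,0],"grip":[1,1,1]}' | egrep "pos|wrist_f"
python3 -m inch '{"slide":[[0,0,0.001],[0,0,0.001],[0,0,0]],"yaw":[0,0,0],"grip":[1,1,1]}'| egrep "pos|wrist_f"
```

```text
position: [0.4829, -0.0021, 0.0874]
wrist_force: [-0.1, -0.4, -1.8]
position: [0.4829, -0.0022, 0.0854]
wrist_force: [-0.5, 0.7, -1.9]
position: [0.4829, -0.0021, 0.0834]
wrist_force: [0.1, 0.3, -1.9]
```

```bash
python3 -m inch '{"slide":[[0,0,0.002],[0,0,0.002],[0,0,0.002],[0,0,0]],"yaw":[0,0,0,0],"grip":[1,1,1,1]}' | egrep "pos|wrist_f"
python3 -m inch '{"slide":[[0,0,0.003],[0,0,0.003],[0,0,0.003],[0,0,0]],"yaw":[0,0,0,0],"grip":[1,1,1,1]}' | egrep "pos|wrist_f"
python3 -m inch '{"slide":[[0,0,0.003],[0,0,0.003],[0,0,0]],"yaw":[0,0,0],"grip":[1,1,1]}'| egrep "pos|wrist_f"
python3 -m inch '{"slide":[[0,0,0.001],[0,0,0.001],[0,0,0]],"yaw":[0,0,0],"grip":[1,1,1]}'| egrep "pos|wrist_f"
```

```text
position: [0.4828, -0.0021, 0.0771]
wrist_force: [-1.0, 0.2, -1.6]
position: [0.4827, -0.0021, 0.0679]
wrist_force: [-0.5, 0.4, -2.1]
position: [0.4828, -0.0021, 0.062]
wrist_force: [-0.0, 0.9, -2.4]
position: [0.483, -0.0022, 0.0605]
wrist_force: [0.2, -0.7, -2.0]
```

```bash
python3 -m inch '{"slide":[[0,0,0.001],[0,0,0],[0,0,0]],"yaw":[0,0,0],"grip":[1,1,1]}' | egrep "pos|wrist_f"
python3 -m inch '{"slide":[[0,0,0.001],[0,0,0],[0,0,0]],"yaw":[0,0,0],"grip":[1,1,1]}' | egrep "pos|wrist_f"
```

```text
position: [0.483, -0.0022, 0.0603]
wrist_force: [-5.6, -0.0, 6.1]
position: [0.4832, -0.0023, 0.0603]
wrist_force: [-11.7, 0.4, 19.2]
```

```bash
python3 -m inch '{"slide":[[0,0,-0.001],[0,0,0],[0,0,0],[0,0,0],[0,0,-0.02],[0,0,-0.03],[0,0,-0.035],[0,0,-0.035]],"yaw":[0,0,0,0,0,0,0,0],"grip":[0.25,0.25,0.25,0.25,0.25,0.25,0.25,0.25]}' | egrep "pos|wid"
python3 -m inch '{"slide":[[0,0.035,0],[0,0.035,0],[0,0.035,0],[0,0.035,0]],"yaw":[0,0,0,0],"grip":[0.25,0.25,0.25,0.25]}' | egrep "pos|wid"
python3 - <<'E'
from h import *
t=avg("top",3);s=robot.capture("side")[:,:,::-1].astype(float); np.save("t3.npy",t)
a=s[200:350,240:440]; b=t[145:325,160:380]
cv2.imwrite("pics/g1.png",np.clip(np.hstack([cv2.resize(a,(380,285)),cv2.resize(b,(420,344))[:285]]) if 0 else np.vstack([cv2.resize(a,(400,300),interpolation=2),np.zeros((0,400,3))]),0,255).astype(np.uint8))
c=np.clip(np.hstack([cv2.resize(a,(400,300),interpolation=2),cv2.resize(b,(367,300),interpolation=2)]),0,255).astype(np.uint8); cv2.imwrite("pics/g1.png",c)
print('knob@237,285',unproj('top',237,285,.12),'pivot',unproj('top',325.8,301.9,.088),'wing',unproj('top',186,273,.134))
print(pose()[0])
E
```

```text
position: [0.4826, -0.0021, 0.1806]
grip_width: 0.751
position: [0.603, 0.0731, 0.1797]
grip_width: 0.751
knob@237,285 [0.45429267 0.20710971 0.12      ] pivot [0.41819771 0.03751851 0.088     ] wing [0.47822116 0.30008564 0.134     ]
[0.60177206 0.0724727  0.1786609 ]
```

View pics/g1.png

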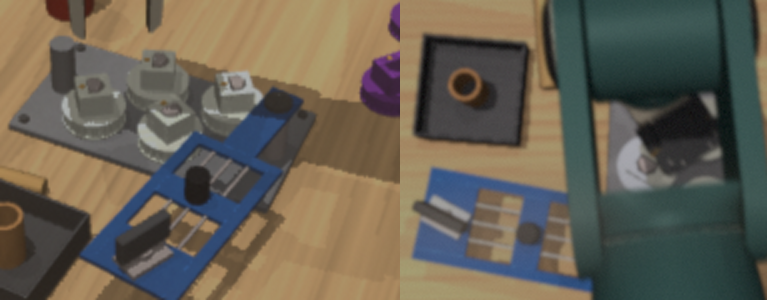

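All four pulleys are seated. The knob is at (.454,.208), giving a guard heading of about 78°. Now I move over the knob with partly open jaws.

```bash
python3 -m inch '{"slide":[[0,0,0],[0,0,0],[0,0,0],[0,0,0],[0,0,0],[0,0,0],[0,0,0]],"yaw":[0.11,0.11,0.11,0.11,0.11,0.11,0.11],"grip":[0.5,0.5,0.5,0.5,0.5,0.5,0.5]}' | egrep "pos|wid"
python3 -m inch '{"slide":[[0,0,0]],"yaw":[0],"grip":[0.5]}' | egrep "pos|wid"
python3 -c "
from h import *
go(.4545,.208,.18,78)"
```

```text
position: [0.6009, 0.0714, 0.1801]
grip_width: 0.503
position: [0.601, 0.0715, 0.1801]
grip_width: 0.502
slide [ 0.1018 -0.1724  0.    ] heading 77.6 yaw -0.0076 rad (h 78.0)
```

```bash
python3 -m inch '{"slide":[[0.0204,-0.0345,0],[0.0204,-0.0345,0],[0.0204,-0.0345,0],[0.0204,-0.0345,0],[0.0204,-0.0345,0],[0,0,0],[0,0,0],[0,0,0]],"yaw":[-0.007,0,0,0,0,0,0,0],"grip":[0.5,0.5,0.5,0.5,0.5,0.5,0.5,0.5]}' | egrep "pos|wid"
python3 - <<'E'
from h import *
go(.4545,.208,.11,78)
s=robot.capture("side")[:,:,::-1]; c=proj("side",[.4545,.208,.13]).astype(int)
cv2.imwrite("pics/k1.png",cv2.resize(s[c[1]-50:c[1]+50,c[0]-60:c[0]+60],None,fx=4,fy=4,interpolation=2))
E
```

```text
position: [0.4536, 0.2067, 0.18]
grip_width: 0.497
slide [0.0014 0.0006 0.07  ] heading 78.5 yaw 0.0084 rad (h 78.0)
```

View pics/k1.png

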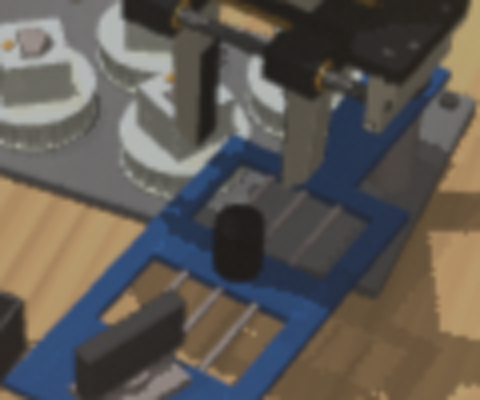

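The fingers straddle the knob (crop (238,240)). Descending, then sweeping.

```bash
python3 -m inch '{"slide":[[0,0,0.02],[0,0,0.025],[0,0,0.015],[0,0,0.008],[0,0,0],[0,0,0]],"yaw":[0.008,0,0,0,0,0],"grip":[0.5,0.5,0.5,0.5,0.5,0.5]}' | egrep "pos|wrist_f"
python3 -m inch '{"slide":[[0,0,0],[0,0,0],[0,0,0],[0,0,0],[0,0,0],[0,0,0]],"yaw":[0,0,0,0,0,0],"grip":[0.64,0.64,0.64,0.64,0.64,0.64]}' | egrep "pos|wrist_f|wid|fing"
```

```text
position: [0.4541, 0.2066, 0.112]
wrist_force: [-0.7, -0.4, 0.6]
position: [0.4536, 0.2072, 0.1118]
wrist_force: [0.2, 0.1, 0.6]
grip_width: 0.364
finger_force: 0.0
```

```bash
python3 -m inch '{"slide":[[-0.0006,0.014,0],[-0.0006,0.014,0],[-0.0006,0.014,0],[-0.0006,0.014,0],[-0.0006,0.014,0],[-0.0006,0.014,0]],"yaw":[0.08,0.08,0.08,0.08,0.08,0.08],"grip":[0.64,0.64,0.64,0.64,0.64,0.64]}' | egrep "pos|wrist_f|wid|fing"
python3 - <<'E'
from h import *
p,M=pose(); d=p[:2]-[.418,.0375]; print("R",np.hypot(*d),"ang",np.degrees(np.arctan2(d[1],d[0]))); go(*p,0)
E
```

```text
position: [0.5289, 0.1709, 0.1117]
wrist_force: [-2.2, 4.5, 0.7]
grip_width: 0.363
finger_force: 2.0
R 0.17343575910243367 ang 50.263282472082025
slide [0. 0. 0.] heading 50.2 yaw 0.8755 rad (h 0.0)
```

```bash
python3 -m inch '{"slide":[[-0.0006,0.014,0],[-0.0006,0.014,0],[-0.0006,0.014,0],[-0.0006,0.014,0],[-0.0006,0.014,0],[-0.0006,0.014,0],[-0.0006,0.014,0],[-0.0006,0.014,0]],"yaw":[0.08,0.08,0.08,0.08,0.08,0.08,0.08,0.08],"grip":[0.64,0.64,0.64,0.64,0.64,0.64,0.64,0.64]}' | egrep "pos|wrist_f"
python3 -m inch '{"slide":[[-0.0003,0.009,0],[-0.0003,0.009,0],[-0.0003,0.009,0],[0,0,0]],"yaw":[0.05,0.05,0.05,0],"grip":[0.64,0.64,0.64,0.64]}' | egrep "pos|wrist_f"
python3 - <<'E'
from h import *
p,M=pose(); d=p[:2]-[.418,.0375]; print("R",np.hypot(*d),"ang",np.degrees(np.arctan2(d[1],d[0]))); go(*p,0)
E
```

```text
position: [0.5869, 0.0769, 0.1116]
wrist_force: [-1.5, 3.9, -0.1]
position: [0.5909, 0.0493, 0.1116]
wrist_force: [0.5, 0.1, 0.1]
R 0.17332067143706062 ang 3.9071678796314226
slide [0. 0. 0.] heading 4.9 yaw 0.0857 rad (h 0.0)
```

```bash
python3 -m inch '{"slide":[[0,0.006,0],[0,0.005,0],[0,0,0]],"yaw":[0.04,0.03,0],"grip":[0.64,0.64,0.64]}' | egrep "pos|wrist_f"
python3 -m inch '{"slide":[[0,0.003,0],[0,0.002,0],[0,0,0]],"yaw":[0.02,0.01,0],"grip":[0.64,0.64,0.64]}' | egrep "pos|wrist_f"
python3 -m inch '{"slide":[[0,0.002,0],[0,0.001,0],[0,0,0]],"yaw":[0.01,0,0],"grip":[0.64,0.64,0.64]}' | egrep "pos|wrist_f"
```

```text
position: [0.5915, 0.0389, 0.1116]
wrist_force: [-0.5, 0.3, -0.2]
position: [0.5916, 0.0342, 0.1116]
wrist_force: [-0.1, 0.7, -0.2]
position: [0.5916, 0.0312, 0.1117]
wrist_force: [0.5, 1.3, 0.9]
```

```bash
python3 -m inch '{"slide":[[0,0.001,0],[0,0.001,0],[0,0,0]],"yaw":[0,0,0],"grip":[0.64,0.64,0.64]}' | egrep "pos|wrist_f"
python3 -m inch '{"slide":[[0,0.001,0],[0,0.001,0],[0,0,0]],"yaw":[0,0,0],"grip":[0.64,0.64,0.64]}' | egrep "pos|wrist_f"
python3 -m inch '{"slide":[[0,0.001,0],[0,0.001,0],[0,0,0]],"yaw":[0,0,0],"grip":[0.64,0.64,0.64]}' | egrep "pos|wrist_f"
```

```text
position: [0.5917, 0.0292, 0.1117]
wrist_force: [0.6, 2.0, -0.2]
position: [0.5916, 0.0271, 0.1117]
wrist_force: [1.7, 2.5, -0.6]
position: [0.5915, 0.0257, 0.1117]
wrist_force: [3.0, 7.7, 0.5]
```

```bash
python3 -m inch '{"slide":[[0,0.001,0],[0,0,0],[0,0,0]],"yaw":[0,0,0],"grip":[0.64,0.64,0.64]}' | egrep "pos|wrist_f"
python3 -m inch '{"slide":[[0,0.001,0],[0,0,0],[0,0,0]],"yaw":[0,0,0],"grip":[0.64,0.64,0.64]}' | egrep "pos|wrist_f"
```

```text
position: [0.5915, 0.0255, 0.1117]
wrist_force: [3.4, 14.4, -0.2]
position: [0.5915, 0.0253, 0.1116]
wrist_force: [3.1, 20.5, -2.6]
```

Stopped hard, at −2.7° heading, so the guard is shut. I back off and rise to look at the wing.

```bash
python3 -m inch '{"slide":[[0,-0.0055,0],[0,0,0],[0,0,-0.03],[0,0,-0.035],[0,0,-0.035],[0,0,-0.035]],"yaw":[0,0,0,0,0,0],"grip":[0.64,0.5,0.4,0.4,0.4,0.4]}' | egrep "pos|wrist_f"
python3 -m inch '{"slide":[[-0.03,-0.02,0],[-0.03,-0.03,0],[-0.03,-0.03,0],[-0.03,-0.03,0],[0,-0.03,0],[0,-0.03,0],[0,-0.03,0],[0,0,0]],"yaw":[0,0,0,0,0,0,0,0],"grip":[0.4,0.4,0.4,0.4,0.4,0.4,0.4,0.4]}' | egrep "pos|wrist_f"
python3 - <<'E'
from h import *
t=avg("top",4);s=avg("side",4); np.save("t4.npy",t);np.save("s4.npy",s)
q=[.692,.0245,.11]
def f(im,n):
    c=proj(n,q).astype(int); print(n,c); return cv2.resize(im[c[1]-32:c[1]+32,c[0]-32:c[0]+32],(400,400),interpolation=2)
cv2.imwrite("pics/w1.png",np.clip(np.hstack([f(t,"top"),f(s,"side")]),0,255).astype(np.uint8))
E
```

```text
position: [0.5911, 0.0283, 0.2482]
wrist_force: [0.2, -0.4, 0.4]
position: [0.4769, 0.2329, 0.2465]
wrist_force: [0.4, 0.1, -0.4]
top [330 162]
side [270 211]
```

View pics/w1.png

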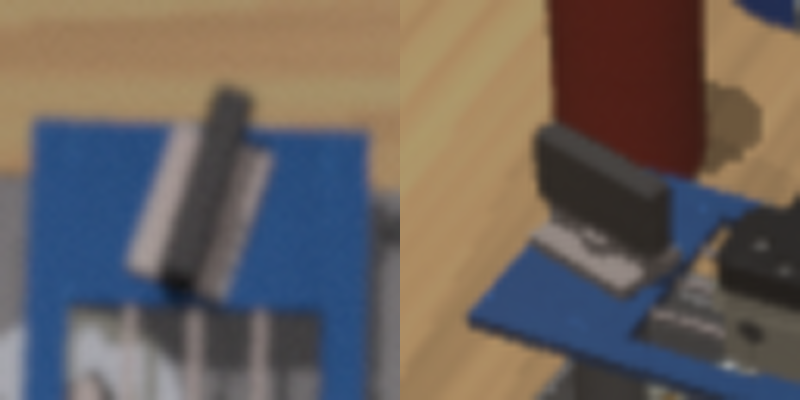

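The wing in the crop runs (232,90)–(180,280), a heading of about −17°. I'll grip it with tool heading 163° to stay inside the joint-6 range, then turn it clockwise.

```bash
python3 -m inch '{"slide":[[0,0,0],[0,0,0],[0,0,0],[0,0,0],[0,0,0],[0,0,0],[0,0,0],[0,0,0]],"yaw":[-0.122,-0.122,-0.122,-0.122,-0.122,-0.122,-0.122,-0.122],"grip":[0.4,0.4,0.4,0.4,0.4,0.4,0.4,0.4]}' >/dev/null
python3 -m inch '{"slide":[[0,0,0],[0,0,0],[0,0,0],[0,0,0],[0,0,0],[0,0,0],[0,0,0],[0,0,0]],"yaw":[-0.122,-0.122,-0.122,-0.122,-0.122,-0.122,-0.122,-0.122],"grip":[0.4,0.4,0.4,0.4,0.4,0.4,0.4,0.4]}' >/dev/null
python3 -m inch '{"slide":[[0,0,0],[0,0,0],[0,0,0],[0,0,0],[0,0,0],[0,0,0],[0,0,0],[0,0,0]],"yaw":[-0.12,-0.12,-0.12,-0.12,-0.12,-0.12,-0.12,-0.1],"grip":[0.4,0.4,0.4,0.4,0.4,0.4,0.4,0.4]}' | grep pos
python3 -c "
from h import *
go(.692,.0245,.20,163); print(robot.get_obs()['qpos'].round(2)); print(unproj('top',331,160.1,.125))"
```

```text
position: [0.4775, 0.2291, 0.2468]
slide [-0.2606 -0.1412  0.0468] heading 164.8 yaw 0.0316 rad (h 163.0)
[ 0.4  -0.21  1.74 -0.    1.61 -0.91]
[0.69240487 0.02449505 0.125     ]
```

```bash
python3 -m inch '{"slide":[[-0.029,-0.0157,0.004],[-0.029,-0.0157,0.004],[-0.029,-0.0157,0.004],[-0.029,-0.0157,0.004],[-0.029,-0.0157,0.004],[-0.029,-0.0157,0.004]],"yaw":[0,0,0,0,0,0],"grip":[0.4,0.4,0.4,0.4,0.4,0.4]}' >/dev/null
python3 -m inch '{"slide":[[-0.029,-0.0157,0.004],[-0.029,-0.0157,0.004],[-0.029,-0.0157,0.004],[0,0,0],[0,0,0],[0,0,0],[0,0,0]],"yaw":[0,0,0,0.03,0,0,0],"grip":[0.4,0.4,0.4,0.4,0.4,0.4,0.4]}' | grep pos
python3 -c "
from h import *
go(.6922,.0245,.12,163)"
```

```text
position: [0.6907, 0.0239, 0.2111]
slide [-0.0012  0.001   0.0911] heading 162.8 yaw -0.0029 rad (h 163.0)
```

```bash
python3 -m inch '{"slide":[[-0.001,0.001,0.02],[0,0,0.025],[0,0,0.025],[0,0,0.015],[0,0,0.005],[0,0,0],[0,0,0]],"yaw":[0,0,0,0,0,0,0],"grip":[0.4,0.4,0.4,0.4,0.4,0.4,0.4]}' | egrep "pos|wrist_f"
python3 -m inch '{"slide":[[0,0,0],[0,0,0],[0,0,0],[0,0,0],[0,0,0],[0,0,0],[0,0,0],[0,0,0]],"yaw":[0,0,0,0,0,0,0,0],"grip":[1,1,1,1,1,1,1,1]}' | egrep "pos|wrist_f|wid|fing"
python3 -m inch '{"slide":[[0,0,0],[0,0,0],[0,0,0]],"yaw":[0,0,0],"grip":[1,1,1]}' | egrep "pos|wrist_f|wid|fing"
```

```text
position: [0.6926, 0.0246, 0.1221]
wrist_force: [-0.5, -0.3, 0.4]
position: [0.6924, 0.0251, 0.1207]
wrist_force: [0.1, 5.4, 1.0]
grip_width: 0.139
finger_force: 30.0
position: [0.6924, 0.0251, 0.1207]
wrist_force: [1.5, 5.0, 0.7]
grip_width: 0.138
finger_force: 30.0
```

```bash
python3 -m inch '{"slide":[[0,0,0],[0,0,0],[0,0,0],[0,0,0],[0,0,0],[0,0,0],[0,0,0]],"yaw":[0.09,0.09,0.09,0.09,0.09,0.09,0.09],"grip":[1,1,1,1,1,1,1]}' | egrep "pos|wrist|wid|fing"
python3 -m inch '{"slide":[[0,0,0],[0,0,0],[0,0,0],[0,0,0],[0,0,0],[0,0,0]],"yaw":[0.09,0.09,0.09,0.09,0.09,0],"grip":[1,1,1,1,1,1]}' | egrep "pos|wrist|wid|fing"
python3 -c "
from h import *
o=robot.get_obs();print(o['wrist_torque'],o['wrist_force']); go(*o['position'],85)"
```

```text
position: [0.6929, 0.0258, 0.1208]
wrist_force: [6.7, 11.1, -1.5]
grip_width: 0.137
finger_force: 30.0
position: [0.6934, 0.0261, 0.1197]
wrist_force: [17.0, 11.4, -12.7]
grip_width: 0.138
finger_force: 30.0
[ 2.16909209e+00 -3.15572502e+00  6.07492342e-04] [ 17.02120794  11.35910148 -12.6772312 ]
slide [0. 0. 0.] heading 100.6 yaw 0.2722 rad (h 85.0)
```

```bash
python3 -m inch '{"slide":[[0.0007,0.001,0.001],[0,0,0.001],[0,0,0.001],[0,0,0]],"yaw":[0.05,0.05,0.05,0],"grip":[1,1,1,1]}' | egrep "pos|wrist|wid|fing"
python3 -c "
from h import *
o=robot.get_obs();print(o['wrist_torque'],o['wrist_force']); go(*o['position'],87.3)"
```

```text
position: [0.6938, 0.0263, 0.1173]
wrist_force: [8.9, 7.8, -6.6]
grip_width: 0.139
finger_force: 30.0
[ 1.25250036 -1.88666769 -0.07667471] [ 8.94041436  7.78206355 -6.56119791]
slide [0. 0. 0.] heading 92.1 yaw 0.0844 rad (h 87.3)
```

```bash
python3 -m inch '{"slide":[[0.0004,0.0005,0.001],[0,0,0],[0,0,0]],"yaw":[0.05,0.04,0],"grip":[1,1,1]}' | egrep "pos|wrist_f"
python3 -c "
from h import *
o=robot.get_obs();print(o['wrist_torque'],o['wrist_force']); go(*o['position'],87.3)"
python3 -m inch '{"slide":[[0,0,0],[0,0,0],[0,0,0],[0,0,0],[0,0,0],[0,0,0]],"yaw":[0,0,0,0,0,0],"grip":[0.5,0.5,0.5,0.5,0.5,0.5]}' | egrep "pos|wrist|wid|fing"
python3 -m inch '{"slide":[[0,0,-0.02],[0,0,-0.03],[0,0,-0.03],[0,0,-0.03],[-0.03,-0.03,0],[-0.03,-0.03,0],[-0.03,-0.03,0],[-0.03,-0.03,0]],"yaw":[0,0,0,0,0,0,0,0],"grip":[0.5,0.5,0.5,0.5,0.5,0.5,0.5,0.5]}' | egrep "pos|wrist_f|wid"
```

```text
position: [0.6941, 0.0263, 0.1171]
wrist_force: [3.1, 4.8, 1.3]
[ 0.8987327  -0.52458123  0.04277125] [3.11188262 4.75086497 1.31636908]
slide [0. 0. 0.] heading 87.0 yaw -0.0050 rad (h 87.3)
position: [0.6936, 0.0256, 0.1166]
wrist_force: [0.5, 0.0, -0.8]
grip_width: 0.487
finger_force: 0.0
position: [0.5685, -0.0869, 0.2265]
wrist_force: [-0.3, -0.8, -0.2]
grip_width: 0.498
```

Run:
```python
from h import *
import itertools
def fit(im):
    c=proj("side",[.692,.0245,.115]).astype(int); w=36
    hs=cv2.cvtColor(np.clip(im,0,255).astype(np.uint8),cv2.COLOR_BGR2HSV)[c[1]-w:c[1]+w,c[0]-w:c[0]+w]
    m=(hs[:,:,2]<85)&(hs[:,:,1]<90); best=[]
    for h,zt,dx,dy in itertools.product(range(-120,25,4),(.128,.130,.132,.134,.136),(-.002,0,.002),(-.002,0,.002)):
        a=np.radians(h); R2=np.array([[np.cos(a),-np.sin(a)],[np.sin(a),np.cos(a)]])
        P=[proj("side",[*(R2@[sx*.031,sy*.0065]+[.692+dx,.0245+dy]),z]) for sx in(-1,1) for sy in(-1,1) for z in(zt,zt-.032)]
        q=np.zeros(m.shape,np.uint8); cv2.fillConvexPoly(q,cv2.convexHull(np.round(np.array(P)-(c-w)).astype(np.int32)),1)
        q=q>0; best.append((round((q&m).sum()/(q|m).sum(),3),h,zt,dx,dy))
    best.sort(reverse=True); return best[:4]
print("before",fit(np.load("s4.npy")))
s=avg("side",4); print("after",fit(s)); cv2.imwrite("pics/end.png",s.astype(np.uint8))
# guard knob in side: dark blob near expected
c=proj("side",[.5925,.0293,.105]).astype(int); g=s[c[1]-14:c[1]+14,c[0]-14:c[0]+14].max(2); ys,xs=np.where(g<70); print("knob px offset",xs.mean()-14,ys.mean()-14,len(xs))
print(robot.get_obs()["time_s"])
```

```text
before [(np.float64(0.324), -24, 0.128, 0, -0.002), (np.float64(0.323), -24, 0.13, 0, 0), (np.float64(0.323), -24, 0.13, -0.002, 0), (np.float64(0.323), -24, 0.128, -0.002, 0)]
after [(np.float64(0.387), -88, 0.128, 0, 0.002), (np.float64(0.386), -92, 0.128, 0, 0.002), (np.float64(0.379), -88, 0.128, 0.002, 0), (np.float64(0.379), -96, 0.128, 0, 0.002)]
knob px offset 0.36734693877551017 1.0867346938775508 196
58.8667
```

```bash
python3 -c "
from cell import robot
print(robot.finish_job())"
```

```text
the job is handed in; nothing more can be done
None
```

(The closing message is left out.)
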